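# Go/no-go check of a bored block

### The job

Check the bore of the clamped aluminium block with the double-ended plug gauge: find the bore by feel (the block sits some millimetres off its nominal place), slide the long go end fully home until its collar meets the face, draw it out, then press the short no-go end squarely on the bore's mouth with a light push of about 8 N for a second to confirm that it refuses to enter. Never force the gauge (stay well below 25 N), lay it back in its rest without dropping it, let go, and leave everything else on the bench alone.

Things in the scene. Friction and masses are not known exactly. Their poses are not given: they have to be found in the camera images.
- gauge: double-ended plug gauge, 160 to 260 g, axis along its y; origin: on the axis, mid-handle. Aluminium hexagon handle 90 mm long, 20 mm across flats (two flats face its +x and -x), then at each end a steel collar 30 mm across, 5 mm thick. Beyond: on +y the long go plug, 20 mm diameter, 30 mm long, its last 3 mm tapering to 18.6 mm; on -y the short no-go plug, 24 mm diameter, 14 mm long. No reading while held
- go_tip (a point): centre of the go plug's end face, 80 mm from the gauge's origin along its +y
- nogo_tip (a point): centre of the no-go plug's end face, 64 mm from the gauge's origin along its -y
- fixture: fixed plate 150 (x) x 60 (y) x 12 mm; origin under its centre. On it is clamped, rigid, an aluminium block 60 x 60 mm, top 80 mm above the bench, a 38 mm high toe clamp at each x side. A level 21 mm bore runs right through it along y, axis 55 mm up, alike at both faces (use either). The block sits up to 6 mm off the plate's middle along x, either way, new each time and not in these readings
- nominal_mid (a point): middle of the bore, 55 mm above the bench, if the block sat at the plate's middle: the true one lies up to 6 mm from here along the fixture's +x or -x. The go tip is level with this point along y when its collar meets the block's face. The go plug has 1 mm play in the bore. Axes as the fixture's
- nominal_left (a point): centre of the bore's mouth in the block's +y face, 30 mm from nominal_mid, if the block sat at the plate's middle (truly up to 6 mm off along x); axes as the fixture's
- nominal_right (a point): centre of the bore's mouth in the block's -y face, 30 mm from nominal_mid, if the block sat at the plate's middle (truly up to 6 mm off along x); axes as the fixture's
- rest: the gauge's rest, fixed: dark foot 60 (x) x 110 (y) x 6 mm with two black V supports, 8 mm thick, 37 mm either side of the middle along y, 40 mm high, 40 mm wide, that carry the hexagon handle just inside the collars (4 mm play along y); 66 mm of handle is free between them. Origin: under its centre, on the bench
- rest_seat (a point): where the gauge's origin lies when it is in its rest: 40 mm above the bench over the rest's centre; axes as the rest's, the gauge's axis lies along y
- spanner: bystander: open-ended spanner, 130 mm, about 10 mm thick, lying flat; leave alone
- collar: bystander: plain steel ring, 38 mm across, 16 mm high, lying flat; leave alone
- blank: bystander: solid aluminium block without a bore, 60 x 60 x 50 mm, origin under its centre; leave alone
- can: bystander: grey can, 64 mm across, 110 mm high, origin under its centre; leave alone
- mug: bystander: white mug, 80 mm across, 90 mm high, origin under its centre; leave alone
- deburrer: bystander: deburring hand tool like a screwdriver, 130 mm, lying flat; leave alone
Not all that is in view belongs to the job. Several things have the shape of the gauge; the one meant has the colours described above.

How it is judged:
By the outcome, as a careful person would: the job done as asked, in the order asked, and still so for the second after the job is handed in, with the robot touching nothing.
It also fails if it takes over 72 s, if anything falls off the work surface, if the arm or the gripper's body presses on something with over 40 N, if the wrist force passes 120 N, or if a joint passes its speed limit or range.

### The arm

A 6-joint arm with a two-finger parallel gripper is mounted at the origin on the work surface. World frame = base frame: x ahead of the robot, y to its left, z up, the work surface at z = 0. Lengths are in m, angles in rad, forces in N, time in s.
With the tool pointing down it reaches from about 0.425 to 0.95 m from the base axis. Payload 3.5 kg.
Tool frame: the origin (TCP) lies between the finger pads; the fingertips stand 25 mm ahead of it and the grasp point (between the pads) lies 6 mm ahead of it (ctrl.finger_overhang is the distance from the TCP to the fingertips, in m); x points along the fingers, y is the direction in which the jaws open and shut, and the axes are right-handed (so a half turn about x gives the same grasp; the last joint's range is limited). The gripper opens to 85 mm and grips with 20 to 120 N. Pads are 22 mm wide; open, the fingers measure 114 mm over their backs; the gripper's body (76 mm by 85 mm) begins 54 mm behind the grasp point. The pads swing forward as they close: fully open they stand 13 mm farther back than shut.
Start: joints at [0.977, 0.286, 1.577, -0, 1.279, -0.15], TCP at [0.29, 0.61, 0.23] pointing down, gripper open.
Joint ranges: [-2.77, 2.77], [-0.9, 2.22], [0.21, 2.48], [-1.53, 4.67], [0.24, 2.81], [-2.84, 2.84]. Speed limits (rad/s): [2.79, 2.79, 3.14, 3.14, 3.14, 3.14].

### API

Orientations are given as a unit quaternion [x, y, z, w].
In Python, from plant import ctrl gives the robot as it stands.
- The arm moves only by the tool play_rows, never from a script. Its argument "targets" is a list of rows, each an object with "delta_pos": the shift along the world's x, y, z normalised to -1 to 1, where 1 is 1000 mm, a list of three; "delta_rot": the turn, a rotation vector about the world's x, y, z normalised to -1 to 1, where 1 is pi rad, a list of three; "claw": the finger opening in mm, from 0 to 85.4. In form: [{"delta_pos": [tx, ty, tz], "delta_rot": [wx, wy, wz], "claw": claw}, ...]. A call has 1 to 20 rows; each row is the pose to reach, as a shift and turn from the pose measured when the call began, turning the shorter way round; what a row does not reach only later rows make up. A row lasts 1/12 s, in which the tool goes at most 41.7 mm and 7.16 degrees, less where a joint would pass 70% of its speed; a pose out of reach is approached as far as the arm can. A call with a number of a shift or a turn outside -1 to 1 is refused whole. A call with a gripper value outside its range is refused whole. The fingers move at their own pace and stop on an object; "newtons" is the grip in N (left out, the last holds). Time passes only in rows, so rows that repeat a pose let the fingers close. It gives the time, the measured TCP pose, the force and the opening at its end, in the units of the state.
- ctrl.get_state(): the state, without advancing time (a new reading comes with each control period).
- ctrl.read_camera(name): name is "side" or "top" or "wrist"; returns the picture (384x512x3 uint8, blue, green, red); there is no depth.
- ctrl.calibration(name): a dict with "fx", "fy", "cx", "cy" (pixels), "k1" (the pictures are not rectified: a ray, as slopes to the right and down, at radius r is drawn at 1 + k1 r^2 times it, then the intrinsics apply), "camera_from_world" (4x4, takes a point from world to camera coordinates). Camera axes: x right, y down, z forward; pixel columns grow to the right and rows downward; lengths in m; the calibration is good to about 2 mm. A picture is of the moment at which its call begins: read the wrist's pose just before it. calibration takes no time and is no camera call; for the wrist camera it gives the pose at the moment of the call.
- ctrl.sign_off(): hands the job in, once; it reports no verdict.
The state is a dict: "time": time; "qpos": joint angles; "dq": joint speeds; "joint_efforts": joint torques, N m; "eef_pos": TCP position; "tcp_rot": TCP orientation; "contact_force": force on the tool from outside, world axes, zero at the start; "wrist_torque": the same for the moment, N m; "opening": opening from 0.0 (shut) to 1.0 (fully open).
Only numpy, scipy, OpenCV 4.12 (cv2) and the standard library are available. Lean on these libraries where they do the work, as an engineer would, in place of code of your own. Each camera call takes 0.05 s, during which the arm holds its last target. There are 200 camera calls.

## Working session

There is one attempt and no reset: what is moved stays moved. The work goes in short steps, Python scripts to look and compute and a tool call to move; the robot and the scene stay as the last step left them, time stands still between calls to the robot, and variables do not carry over. Pictures are saved under pics/ and viewed, about 8 in all and at most 12, crops included, and the job is handed in when it is done.

Besides the shell and the picture viewer there is one more tool, called after "Request:" in YAML: its name, and indented under it one key for each argument. play_rows: Moves the arm, as the interface text tells. Its arguments: {"type":"object","properties":{"targets":{"type":"array"},"newtons":{"type":"number"}},"required":["targets"]}

```bash
ls; mkdir -p pics; cat > h.py <<'E'
import numpy as np, cv2
from plant import ctrl
from scipy.spatial.transform import Rotation as R
def snap(name,fn):
    c=ctrl.calibration(name); im=ctrl.read_camera(name); cv2.imwrite('pics/'+fn,im); np.save('pics/'+fn+'.npy',{k:np.array(v) for k,v in c.items()},allow_pickle=True); return im,c
def load(fn): return cv2.imread('pics/'+fn), np.load('pics/'+fn+'.npy',allow_pickle=True).item()
def ray(c,px):
    K=np.array([[c['fx'],0,c['cx']],[0,c['fy'],c['cy']],[0,0,1]],float)
    # distortion: x_d = x(1+k1 r^2)
    u=cv2.undistortPoints(np.array([[px]],float),K,np.array([float(c['k1']),0,0,0]))[0,0]
    T=np.array(c['camera_from_world']); Rm=T[:3,:3]; o=-Rm.T@T[:3,3]
    d=Rm.T@np.array([u[0],u[1],1.]); return o,d
def onz(c,px,z):
    o,d=ray(c,px); return o+d*(z-o[2])/d[2]
def proj(c,p):
    T=np.array(c['camera_from_world']); q=T[:3,:3]@np.array(p)+T[:3,3]; x,y=q[0]/q[2],q[1]/q[2]; s=1+float(c['k1'])*(x*x+y*y)
    return np.array([c['fx']*x*s+c['cx'],c['fy']*y*s+c['cy']])
def st():
    s=ctrl.get_state(); print(s['time'],np.round(s['eef_pos'],4),np.round(s['tcp_rot'],4),'F',np.round(s['contact_force'],2),'M',np.round(s['wrist_torque'],2),s['opening']); return s
E
python3 - <<'E'
from h import *
st()
a,_=snap('top','top0.png'); b,_=snap('side','side0.png')
for n in('top','side'): 
  c=ctrl.calibration(n); print(n,c['fx'],c['cx'],c['cy'],c['k1'],np.round(c['camera_from_world'],3).tolist())
cv2.imwrite('pics/both.png',np.hstack([cv2.resize(a,(400,300)),cv2.resize(b,(400,300))]))
E
```

```text
pics
0.0 [0.2894 0.6091 0.2286] [ 0.1548  0.6901 -0.1564  0.6895] F [-0.43 -0.29 -0.34] M [ 0.02 -0.02  0.03] 0.9983204767002795
top 382.02490640711216 256.11644438126615 185.72394359380243 -0.0006796365169253669 [[0.02, -1.0, -0.012, -0.03], [-0.982, -0.017, -0.189, 0.537], [0.189, 0.015, -0.982, 0.919], [0.0, 0.0, 0.0, 1.0]]
side 466.77608789026505 256.82456928463745 191.17058215823909 -0.19459331017538042 [[0.991, -0.132, -0.015, -0.529], [-0.103, -0.697, -0.71, 0.068], [0.083, 0.705, -0.705, 1.167], [0.0, 0.0, 0.0, 1.0]]
```

View pics/top0.png

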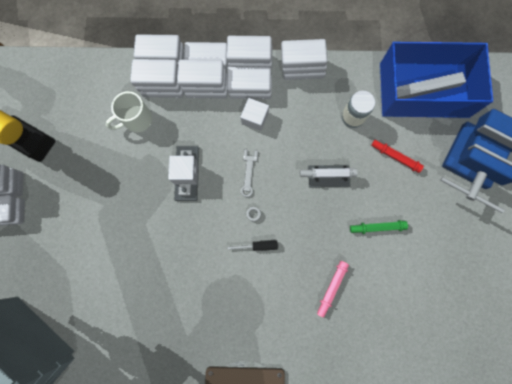

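View pics/side0.png

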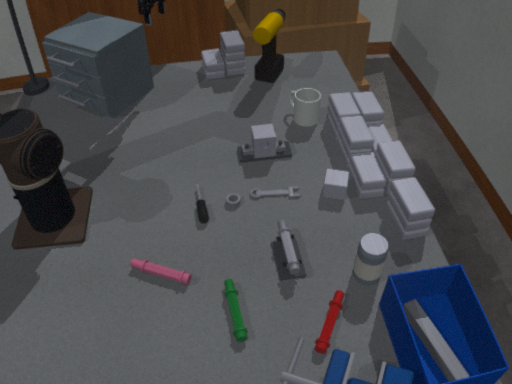

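Candidates in top view: silver gauge in the black rest (330,173), plus red (398,156), green (380,227) and pink (333,290) lookalikes. The silver one matches the description. I'll check it close up, together with the fixture.

```bash
python3 - <<'E'
from h import *
a,ca=load('top0.png'); b,cb=load('side0.png')
for n,c in(('t',ca),('s',cb)): print(n,proj(c,[0,0,0]),proj(c,[0.29,0.61,0.23]))
def crop(im,x,y,w,h): return cv2.resize(im[y:y+h,x:x+w],(400,300),interpolation=cv2.INTER_CUBIC)
top=np.hstack([crop(a,290,145,80,60),crop(a,145,140,80,60)])
bot=np.hstack([crop(b,240,210,100,75),crop(b,220,110,88,66)])
cv2.imwrite('pics/crop.png',np.vstack([top,bot]))
print('gauge z.04',onz(ca,(330,173),.045),'fixture',onz(ca,(184,172),.03), onz(cb,(290,250),.045), onz(cb,(265,150),.012))
E
```

```text
t [243.5560585  408.79219848] [-65.21332267 285.63130062]
s [ 54.02326566 217.29152049] [156.76795623  21.70445685]
gauge z.04 [ 0.57484941 -0.20901062  0.045     ] fixture [0.57447314 0.16963188 0.03      ] [ 0.57861097 -0.22056809  0.045     ] [0.57914018 0.16750573 0.012     ]
```

View pics/crop.png

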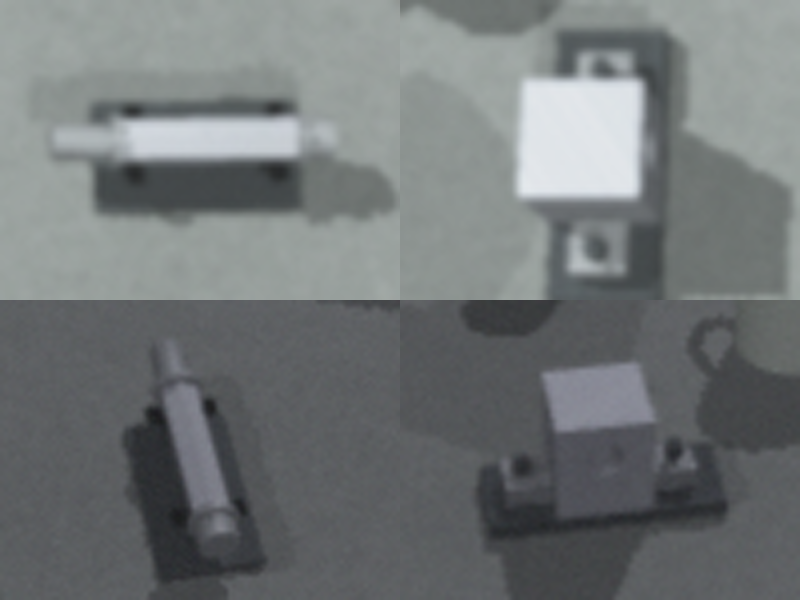

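The crop confirms it: silver hex handle with steel ends in the black V rest, go end (long plug) towards world +y, facing the fixture. Plan: go end into the −y face, then carry the gauge over the block and press the no-go end on the +y face without turning it.

Request:
play_rows:
  targets:
    - {"delta_pos":[0.286,-0.82,0.03],"delta_rot":[0,0,-0.359],"claw":70}
    - {"delta_pos":[0.286,-0.82,0.03],"delta_rot":[0,0,-0.359],"claw":70}
    - {"delta_pos":[0.286,-0.82,0.03],"delta_rot":[0,0,-0.359],"claw":70}
    - {"delta_pos":[0.286,-0.82,0.03],"delta_rot":[0,0,-0.359],"claw":70}
    - {"delta_pos":[0.286,-0.82,0.03],"delta_rot":[0,0,-0.359],"claw":70}
    - {"delta_pos":[0.286,-0.82,0.03],"delta_rot":[0,0,-0.359],"claw":70}
    - {"delta_pos":[0.286,-0.82,0.03],"delta_rot":[0,0,-0.359],"claw":70}
    - {"delta_pos":[0.286,-0.82,0.03],"delta_rot":[0,0,-0.359],"claw":70}
    - {"delta_pos":[0.286,-0.82,0.03],"delta_rot":[0,0,-0.359],"claw":70}
    - {"delta_pos":[0.286,-0.82,0.03],"delta_rot":[0,0,-0.359],"claw":70}
    - {"delta_pos":[0.286,-0.82,0.03],"delta_rot":[0,0,-0.359],"claw":70}
    - {"delta_pos":[0.286,-0.82,0.03],"delta_rot":[0,0,-0.359],"claw":70}
    - {"delta_pos":[0.286,-0.82,0.03],"delta_rot":[0,0,-0.359],"claw":70}
    - {"delta_pos":[0.286,-0.82,0.03],"delta_rot":[0,0,-0.359],"claw":70}
    - {"delta_pos":[0.286,-0.82,0.03],"delta_rot":[0,0,-0.359],"claw":70}
    - {"delta_pos":[0.286,-0.82,0.03],"delta_rot":[0,0,-0.359],"claw":70}
    - {"delta_pos":[0.286,-0.82,0.03],"delta_rot":[0,0,-0.359],"claw":70}
    - {"delta_pos":[0.286,-0.82,0.03],"delta_rot":[0,0,-0.359],"claw":70}
    - {"delta_pos":[0.286,-0.82,0.03],"delta_rot":[0,0,-0.359],"claw":70}
    - {"delta_pos":[0.286,-0.82,0.03],"delta_rot":[0,0,-0.359],"claw":70}
  newtons: 60

```text
time: 1.77
eef_pos: [0.5636, -0.179, 0.257]
tcp_rot: [-0.5, -0.501, 0.501, -0.499]
contact_force: [-0.4, 0.2, -0.3]
opening: 0.82
```

```bash
python3 - <<'E'
from h import *
st()
a,c=snap('wrist','w1.png'); print(np.round(np.array(c['camera_from_world']),3).tolist(),c['fx'],c['k1'])
print(proj(c,[.577,-.215,.04]))
E
```

```text
1.7667 [ 0.5636 -0.179   0.257 ] [-0.4998 -0.5006  0.5008 -0.4988] F [-0.37  0.22 -0.35] M [ 0.01  0.02 -0.01] 0.8195256995408249
[[1.0, -0.003, -0.001, -0.563], [-0.003, -0.963, 0.269, -0.213], [-0.002, -0.269, -0.963, 0.359], [0.0, 0.0, 0.0, 1.0]] 268.4056529844532 -0.021002082663437015
[258.98172915 196.29165005]
```

View pics/w1.png

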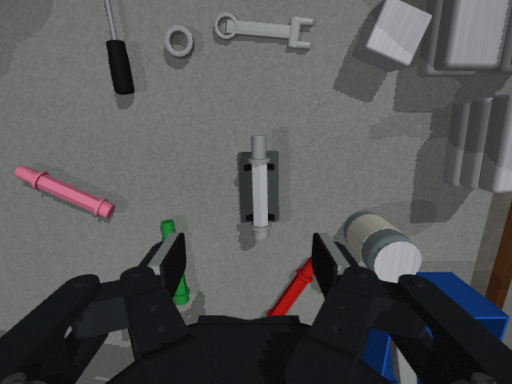

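The wrist view shows the gauge (go tip at about (259,136), no-go at about (262,238)) nearly aligned with the image columns, and the fingers are clear.

```bash
python3 - <<'E'
from h import *
a,c=load('w1.png'); g=cv2.cvtColor(a,cv2.COLOR_BGR2GRAY)
for r in range(128,250,3): print(r,g[r,236:284:2].tolist())
E
```

```text
128 [112, 117, 121, 118, 118, 118, 116, 115, 115, 112, 117, 114, 113, 111, 115, 114, 114, 114, 116, 112, 114, 114, 104, 105]
131 [116, 116, 116, 114, 118, 116, 118, 114, 115, 118, 116, 114, 117, 116, 115, 120, 118, 117, 103, 104, 105, 102, 101, 102]
134 [116, 115, 116, 117, 113, 112, 116, 117, 116, 117, 117, 113, 111, 112, 111, 112, 111, 117, 107, 108, 106, 108, 112, 105]
137 [114, 117, 117, 113, 117, 114, 118, 109, 83, 109, 126, 136, 136, 128, 114, 99, 113, 110, 102, 104, 108, 105, 104, 101]
140 [113, 118, 116, 111, 113, 115, 119, 108, 83, 108, 123, 133, 134, 127, 114, 100, 114, 113, 110, 107, 106, 103, 101, 105]
143 [113, 114, 115, 119, 117, 117, 112, 109, 84, 109, 124, 133, 134, 126, 115, 102, 113, 116, 106, 104, 103, 104, 100, 103]
146 [115, 114, 117, 113, 114, 113, 113, 112, 84, 110, 126, 133, 133, 127, 114, 99, 112, 116, 104, 106, 106, 106, 105, 105]
149 [123, 118, 117, 118, 114, 113, 116, 109, 83, 110, 127, 133, 135, 127, 113, 99, 112, 108, 103, 102, 104, 107, 105, 105]
152 [119, 101, 75, 56, 48, 46, 40, 42, 84, 110, 126, 134, 134, 126, 112, 70, 64, 64, 63, 63, 65, 83, 103, 10
[... 2913 characters left out ...]
[116, 117, 81, 83, 84, 83, 84, 82, 78, 90, 109, 122, 131, 137, 134, 122, 104, 113, 112, 115, 117, 116, 113, 115]
236 [111, 106, 85, 84, 85, 86, 85, 86, 84, 92, 112, 126, 136, 137, 133, 119, 103, 116, 114, 115, 119, 113, 115, 113]
239 [115, 102, 84, 83, 82, 83, 85, 85, 86, 85, 111, 113, 127, 119, 112, 116, 116, 121, 115, 116, 112, 111, 116, 111]
242 [117, 112, 91, 83, 79, 79, 85, 84, 87, 84, 92, 113, 117, 117, 121, 115, 112, 115, 113, 115, 118, 118, 116, 111]
245 [117, 118, 109, 84, 84, 84, 84, 82, 82, 93, 117, 114, 116, 121, 112, 114, 118, 117, 118, 111, 113, 115, 117, 120]
248 [118, 115, 108, 87, 84, 85, 89, 94, 116, 118, 113, 114, 114, 114, 116, 116, 120, 119, 116, 115, 118, 119, 118, 117]
```

```bash
python3 - <<'E'
from h import *
b,cb=load('top0.png'); g=cv2.cvtColor(b,cv2.COLOR_BGR2GRAY)
print('fixture cols 162-206 by rows')
for r in range(144,206,2): print(r,g[r,162:206:2].tolist())
E
```

```text
fixture cols 162-206 by rows
144 [114, 113, 111, 111, 116, 119, 133, 141, 143, 144, 143, 144, 142, 143, 143, 140, 143, 151, 157, 162, 162, 161]
146 [123, 124, 121, 123, 144, 150, 143, 119, 105, 106, 106, 106, 105, 105, 108, 105, 108, 110, 129, 160, 160, 159]
148 [160, 161, 160, 160, 158, 153, 144, 114, 89, 89, 91, 91, 89, 90, 92, 89, 90, 94, 90, 124, 153, 157]
150 [162, 161, 164, 163, 161, 154, 146, 117, 89, 109, 135, 127, 130, 136, 131, 95, 91, 94, 89, 112, 135, 155]
152 [162, 161, 165, 166, 163, 148, 141, 108, 88, 131, 165, 114, 123, 163, 158, 95, 87, 91, 86, 111, 136, 160]
154 [160, 161, 163, 163, 166, 152, 145, 112, 98, 141, 161, 106, 92, 130, 141, 92, 69, 83, 86, 112, 138, 162]
156 [162, 160, 161, 166, 209, 211, 212, 206, 205, 209, 212, 203, 198, 202, 204, 183, 92, 78, 86, 112, 135, 160]
158 [165, 164, 164, 173, 222, 227, 227, 228, 229, 229, 226, 226, 225, 225, 225, 208, 108, 78, 89, 114, 136, 161]
160 [162, 162, 162, 173, 223, 228, 226, 228, 229, 229, 227, 226, 227, 226, 225, 210, 114, 88, 89, 112, 136, 162]
162 [160, 163, 160, 175, 223, 227, 227, 227, 229, 227, 229, 227, 226, 
[... 1676 characters left out ...]
, 130, 142, 100, 74, 73, 71, 106, 112, 113, 114]
194 [147, 147, 148, 158, 161, 158, 124, 96, 122, 150, 148, 143, 128, 134, 96, 73, 71, 70, 105, 112, 113, 114]
196 [143, 145, 151, 158, 158, 158, 125, 97, 97, 95, 83, 81, 79, 78, 74, 73, 73, 79, 108, 112, 110, 114]
198 [143, 144, 155, 155, 158, 155, 115, 97, 97, 98, 95, 93, 89, 87, 88, 88, 87, 83, 107, 115, 119, 123]
200 [144, 156, 160, 159, 159, 158, 129, 92, 84, 83, 83, 83, 83, 82, 84, 84, 83, 83, 107, 119, 150, 156]
202 [156, 162, 163, 158, 160, 159, 158, 148, 131, 122, 120, 118, 118, 118, 122, 121, 123, 121, 124, 126, 157, 160]
204 [160, 160, 161, 161, 162, 163, 160, 156, 157, 154, 156, 156, 155, 156, 156, 155, 156, 156, 158, 155, 160, 156]
```

```bash
cat > gz.py <<'E'
from h import *
def edge(g,r,c0,c1,sign):
    d=np.diff(g[r,c0:c1].astype(float))*sign; i=int(np.argmax(d)); lo,hi=max(i-1,0),min(i+2,len(d)); w=np.clip(d[lo:hi],0,None)
    return c0+.5+(np.arange(lo,hi)*w).sum()/w.sum()
def vedge(g,c,r0,r1,sign): return edge(g.T,c,r0,r1,sign)
E
python3 - <<'E'
from gz import *
a,c=load('w1.png'); g=cv2.cvtColor(a,cv2.COLOR_BGR2GRAY)
P=np.array([onz(c,(edge(g,r,263,272,-1),r),.0458) for r in range(173,213)]); k=np.polyfit(P[:,1],P[:,0],1); print('right edge: yaw slope',k[0],'x at y=-.21',np.polyval(k,-.21)-.01, (P[:,0]-np.polyval(k,P[:,1])).std())
P=np.array([onz(c,(edge(g,r,247,257,1),r),.0400) for r in range(173,213)]); k=np.polyfit(P[:,1],P[:,0],1); print('left',k[0],np.polyval(k,-.21)+.01,(P[:,0]-np.polyval(k,P[:,1])).std())
# along-axis
for col in(258,260): 
  r=vedge(g,col,130,140,1); print('go tip',r,onz(c,(col,r),.050)[1]-.080)
  r=vedge(g,col,222,230,-1); print('handle/nogo collar',r,onz(c,(col+2,r),.0510)[1]+.045)
for col in(260,262): 
  r=vedge(g,col,235,243,-1); print('nogo tip',r,onz(c,(col,r),.0520)[1]+.064)
# fixture block top, top camera
b,cb=load('top0.png'); G=cv2.cvtColor(b,cv2.COLOR_BGR2GRAY)
L=np.array([onz(cb,(edge(G,r,163,174,1),r),.08) for r in range(158,178)]);Rr=np.array([onz(cb,(edge(G,r,188,198,-1),r),.08) for r in range(158,178)])
T=np.array([onz(cb,(q,vedge(G,q,150,160,1)),.08) for q in range(172,190)]);B=np.array([onz(cb,(q,vedge(G,q,174,184,-1)),.08) for q in range(172,190)])
print('block +y face',L.mean(0)[:2],np.polyfit(L[:,0],L[:,1],1)[0],'-y face',Rr.mean(0)[:2],np.polyfit(Rr[:,0],Rr[:,1],1)[0])
print('far x',T.mean(0)[:2],np.polyfit(T[:,1],T[:,0],1)[0],'near x',B.mean(0)[:2],np.polyfit(B[:,1],B[:,0],1)[0])
st()
E
```

```text
right edge: yaw slope -0.03492027614125246 x at y=-.21 0.5778087790888581 0.00011142762792212543
left -0.030470314101587615 0.577528852964325 0.00011789848264547014
go tip 135.64285714285714 -0.21102471058862943
handle/nogo collar 226.26923076923077 -0.2106836508621101
go tip 135.5 -0.2108525899856839
handle/nogo collar 226.275 -0.21070134875759272
nogo tip 239.18421052631578 -0.2110116632636731
nogo tip 238.625 -0.21015411866796424
block +y face [0.57402235 0.19892158] 0.010416303505219836 -y face [0.57505393 0.13784155] -0.002246712282198153
far x [0.60636858 0.17032713] -0.01271807254151258 near x [0.54459095 0.16679267] -0.016852594117860283
1.8167 [ 0.5654 -0.186   0.257 ] [-0.5    -0.4975  0.5029 -0.4996] F [-0.46 -2.68  1.73] M [-0.11  0.    0.06] 0.8164669429779441
```

Request:
play_rows:
  targets:
    - {"delta_pos":[0.0123,-0.0248,-0.04],"delta_rot":[0,0,0.012],"claw":50}
    - {"delta_pos":[0.0123,-0.0248,-0.08],"delta_rot":[0,0,0.012],"claw":50}
    - {"delta_pos":[0.0123,-0.0248,-0.11],"delta_rot":[0,0,0.012],"claw":50}
    - {"delta_pos":[0.0123,-0.0248,-0.127],"delta_rot":[0,0,0.012],"claw":50}
    - {"delta_pos":[0.0123,-0.0248,-0.127],"delta_rot":[0,0,0.012],"claw":50}
    - {"delta_pos":[0.0123,-0.0248,-0.127],"delta_rot":[0,0,0.012],"claw":50}
    - {"delta_pos":[0.0123,-0.0248,-0.127],"delta_rot":[0,0,0.012],"claw":50}

```text
time: 2.4
eef_pos: [0.5787, -0.2112, 0.1319]
tcp_rot: [0.491, 0.506, -0.493, 0.51]
contact_force: [0.4, 0.2, 0.6]
opening: 0.585
```

```bash
python3 - <<'E'
from gz import *
s=st(); Rm=R.from_quat(s['tcp_rot']).as_matrix(); print(Rm.round(4))
a,c=snap('wrist','w2.png'); g=cv2.cvtColor(a,cv2.COLOR_BGR2GRAY)
for y in(-.19,-.21,-.23):
  p=proj(c,[.5777+.033*(-.2108-y),y,.0458]); r=int(p[1]); print(p, g[r,int(p[0])-40:int(p[0])+40:2].tolist())
E
```

```text
2.4 [ 0.5787 -0.2112  0.1319] [ 0.4907  0.5059 -0.493   0.5101] F [0.4  0.21 0.62] M [-0.02  0.03  0.05] 0.584741795257969
[[ 0.002   0.9995  0.0322]
 [-0.0065  0.0322 -0.9995]
 [-1.      0.0018  0.0066]]
[248.1120408  174.24913136] [115, 115, 113, 88, 85, 79, 49, 51, 50, 51, 52, 51, 53, 51, 77, 155, 156, 156, 154, 156, 162, 168, 168, 168, 168, 168, 84, 65, 67, 65, 64, 65, 68, 67, 66, 106, 107, 110, 106, 105]
[248.18178307 196.16621616] [115, 117, 118, 117, 119, 89, 56, 50, 50, 53, 50, 52, 51, 51, 67, 153, 153, 153, 154, 154, 158, 166, 166, 167, 167, 166, 64, 65, 65, 64, 65, 66, 67, 65, 75, 107, 108, 109, 112, 112]
[248.24840425 217.09557328] [119, 114, 114, 113, 111, 89, 80, 52, 50, 52, 51, 52, 50, 52, 57, 151, 151, 152, 152, 151, 157, 164, 164, 163, 164, 159, 62, 66, 65, 64, 64, 66, 66, 65, 86, 108, 107, 107, 108, 110]
```

View pics/w2.png

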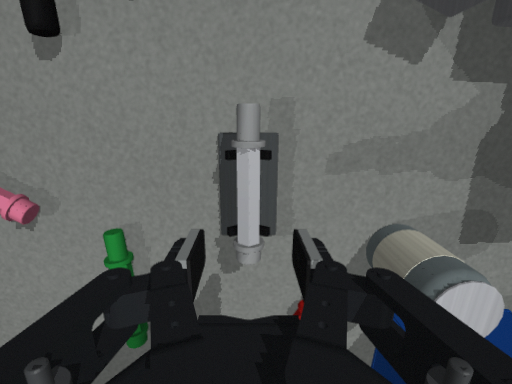

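Request:
play_rows:
  targets:
    - {"delta_pos":[-0.001,0.0004,-0.03],"delta_rot":[0.002,0,0],"claw":50}
    - {"delta_pos":[-0.001,0.0004,-0.06],"delta_rot":[0.002,0,0],"claw":50}
    - {"delta_pos":[-0.001,0.0004,-0.08],"delta_rot":[0.002,0,0],"claw":50}
    - {"delta_pos":[-0.001,0.0004,-0.086],"delta_rot":[0.002,0,0],"claw":50}
    - {"delta_pos":[-0.001,0.0004,-0.086],"delta_rot":[0.002,0,0],"claw":50}
    - {"delta_pos":[-0.001,0.0004,-0.086],"delta_rot":[0.002,0,0],"claw":50}
    - {"delta_pos":[-0.001,0.0004,-0.086],"delta_rot":[0.002,0,0],"claw":50}

```text
time: 3.03
eef_pos: [0.5801, -0.2119, 0.0497]
tcp_rot: [0.493, 0.505, -0.491, 0.511]
contact_force: [0.1, -0.2, 0.5]
opening: 0.582
```

Request:
play_rows:
  targets:
    - {"delta_pos":[-0.0024,0.001,-0.0037],"delta_rot":[0,0,0],"claw":40}
    - {"delta_pos":[-0.0024,0.001,-0.0037],"delta_rot":[0,0,0],"claw":30}
    - {"delta_pos":[-0.0024,0.001,-0.0037],"delta_rot":[0,0,0],"claw":30}
    - {"delta_pos":[-0.0024,0.001,-0.0037],"delta_rot":[0,0,0],"claw":30}

```text
time: 3.37
eef_pos: [0.5779, -0.211, 0.0466]
tcp_rot: [0.493, 0.505, -0.491, 0.511]
contact_force: [-0.2, -0.7, 0.8]
opening: 0.351
```

```bash
python3 - <<'E'
from gz import *
s=st(); print(s['dq'].round(4) if hasattr(s['dq'],'round') else s['dq']);Rm=R.from_quat(s['tcp_rot']).as_matrix(); print(Rm.round(4))
E
```

```text
3.3667 [ 0.5779 -0.211   0.0466] [ 0.4929  0.5049 -0.4907  0.5112] F [-0.21 -0.74  0.76] M [ 0.05  0.04 -0.04] 0.3508332701700201
[-0.0002  0.0069  0.0024  0.0001  0.0008 -0.    ]
[[ 0.0086  0.9994  0.0325]
 [-0.004   0.0325 -0.9995]
 [-1.      0.0084  0.0042]]
```

Request:
play_rows:
  targets:
    - {"delta_pos":[0,0,0],"delta_rot":[0,0,0],"claw":10}
    - {"delta_pos":[0,0,0],"delta_rot":[0,0,0],"claw":10}
    - {"delta_pos":[0,0,0],"delta_rot":[0,0,0],"claw":10}
    - {"delta_pos":[0,0,0],"delta_rot":[0,0,0],"claw":10}
    - {"delta_pos":[0,0,0],"delta_rot":[0,0,0],"claw":10}
    - {"delta_pos":[0,0,0],"delta_rot":[0,0,0],"claw":10}
  newtons: 60

```text
time: 3.87
eef_pos: [0.5785, -0.2112, 0.0474]
tcp_rot: [0.493, 0.504, -0.49, 0.512]
contact_force: [0.8, 1.8, 3.9]
opening: 0.115
```

```bash
python3 - <<'E'
from gz import *
s=st(); Rm=R.from_quat(s['tcp_rot']).as_matrix(); print(Rm.round(4))
E
```

```text
3.8667 [ 0.5785 -0.2112  0.0474] [ 0.4931  0.5044 -0.4905  0.5117] F [0.78 1.85 3.91] M [ 0.15 -0.15 -0.01] 0.11497891711030064
[[ 0.01    0.9994  0.0325]
 [-0.0045  0.0325 -0.9995]
 [-0.9999  0.0099  0.0048]]
```

```bash
python3 - <<'E'
from gz import *
st()
a,c=snap('wrist','w3.png'); b,_=snap('side','s3.png')
cv2.imwrite('pics/v3.png',np.hstack([cv2.resize(a[60:,100:400],(400,432)),cv2.resize(b[190:290,240:333],(400,432),interpolation=cv2.INTER_CUBIC)]))
E
```

```text
3.8667 [ 0.5785 -0.2112  0.0474] [ 0.4931  0.5044 -0.4905  0.5117] F [0.78 1.85 3.91] M [ 0.15 -0.15 -0.01] 0.11497891711030064
```

View pics/v3.png

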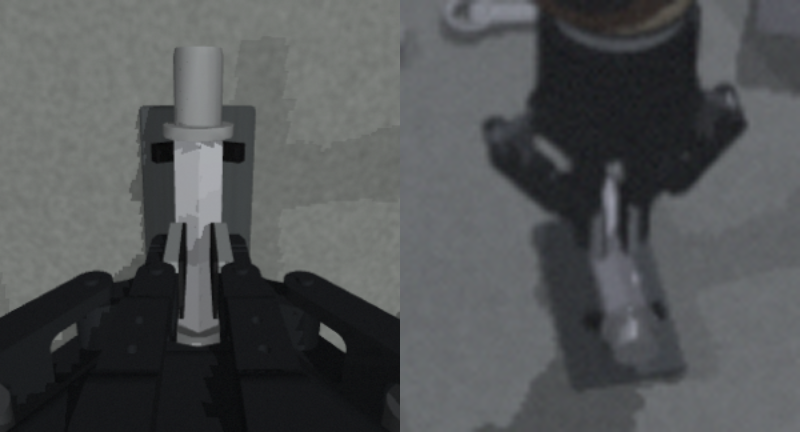

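```bash
python3 - <<'E'
from gz import *
a,c=load('w3.png'); b,cb=load('s3.png')
def ony(c,px,y): o,d=ray(c,px); return o+d*(y-o[1])/d[1]
for q in((602,238),(642,232)):
  print('side tip',ony(cb,(240+(q[0]-400)*93/400,190+q[1]*100/432),-.222))
for q in((165,263),(182,222),(182,262),(215,222),(232,263),(175,222),(225,222)):
  print('wrist',q,ony(c,(100+q[0]*.75,60+q[1]*.75),-.200))
e=cv2.resize(a[190:290,190:323],(798,600),interpolation=cv2.INTER_CUBIC); cv2.imwrite('pics/e3.png',e)
E
```

```text
side tip [ 0.57085552 -0.222       0.06558622]
side tip [ 0.59140537 -0.222       0.06662283]
wrist (165, 263) [ 0.56597203 -0.2         0.08884705]
wrist (182, 222) [ 0.57039638 -0.2         0.05479384]
wrist (182, 262) [ 0.57140891 -0.2         0.08795887]
wrist (215, 222) [ 0.58409039 -0.2         0.05396583]
wrist (232, 263) [ 0.58765885 -0.2         0.08792142]
wrist (175, 222) [ 0.56751637 -0.2         0.05497007]
wrist (225, 222) [ 0.58827959 -0.2         0.05371578]
```

View pics/e3.png

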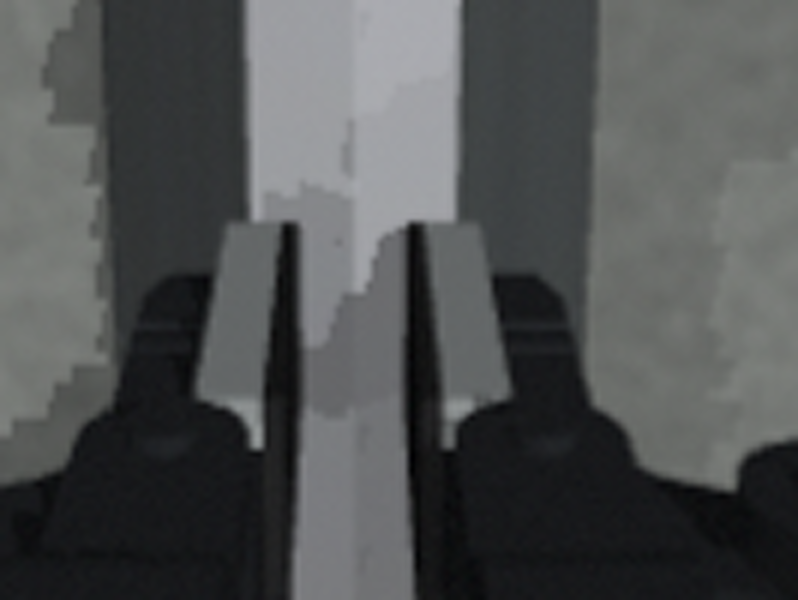

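```bash
python3 - <<'E'
from gz import *
print(ctrl.finger_overhang,[x for x in dir(ctrl) if x[0]!='_'])
c=ctrl.calibration('wrist'); T=np.array(c['camera_from_world']); print(-T[:3,:3].T@T[:3,3])
for z in(.022,.03,.045,.055): print(z,proj(c,[.5785-.0049,-.2002,z]),proj(c,[.5785+.0049,-.2002,z]))
E
```

```text
0.025 ['Unreachable', 'calibration', 'finger_overhang', 'get_state', 'read_camera', 'sign_off']
[ 0.57354033 -0.14218727  0.19197832]
0.022 [242.80038186 207.74207142] [257.44868695 208.10754323]
0.03 [242.69964281 211.78563916] [258.00305715 212.16285744]
0.045 [242.48440403 220.43170573] [259.18799299 220.83261996]
0.055 [242.31776035 227.13191121] [260.1058419  227.54984334]
```

The fingers reached the commanded 10 mm, and the picture puts the fingertips at about z≈0.05. So they are only straddling the top ridge and sit about 28 mm higher than the stated overhang implies. I'll open, lower in small steps and look again.

Request:
play_rows:
  targets:
    - {"delta_pos":[-0.0005,0,0],"delta_rot":[0,0,0],"claw":40}
    - {"delta_pos":[-0.0005,0,0],"delta_rot":[0,0,0],"claw":40}
    - {"delta_pos":[-0.0005,0,0],"delta_rot":[0,0,0],"claw":40}
    - {"delta_pos":[-0.0005,0,0],"delta_rot":[0,0,0],"claw":40}
    - {"delta_pos":[-0.0005,0,-0.005],"delta_rot":[0,0,0],"claw":40}
    - {"delta_pos":[-0.0005,0,-0.01],"delta_rot":[0,0,0],"claw":40}
    - {"delta_pos":[-0.0005,0,-0.012],"delta_rot":[0,0,0],"claw":40}
    - {"delta_pos":[-0.0005,0,-0.012],"delta_rot":[0,0,0],"claw":40}

```text
time: 4.63
eef_pos: [0.5772, -0.2108, 0.034]
tcp_rot: [0.493, 0.505, -0.491, 0.511]
contact_force: [0.8, -0.2, -0.5]
opening: 0.467
```

```bash
python3 - <<'E'
from gz import *
s=st()
a,c=snap('wrist','w4.png'); b,_=snap('side','s4.png')
g=cv2.cvtColor(a,cv2.COLOR_BGR2GRAY)
for x in(-.0234,.0234):
  for z in(.01,.04): print(x,z,proj(c,[s['eef_pos'][0]+x,s['eef_pos'][1]+.011,z]).round(1))
A=cv2.resize(a[100:300,140:360],(440,400)); B=cv2.resize(b[195:285,240:320],(356,400),interpolation=cv2.INTER_CUBIC)
cv2.imwrite('pics/v4.png',np.hstack([A,B]))
E
```

```text
4.6333 [ 0.5772 -0.2108  0.034 ] [ 0.4929  0.5052 -0.4907  0.5109] F [ 0.82 -0.2  -0.47] M [-0.01 -0.02  0.01] 0.4669836512472521
-0.0234 0.01 [215.  207.8]
-0.0234 0.04 [209.1 225.2]
0.0234 0.01 [285.5 209.6]
0.0234 0.04 [293.1 227.3]
```

View pics/v4.png

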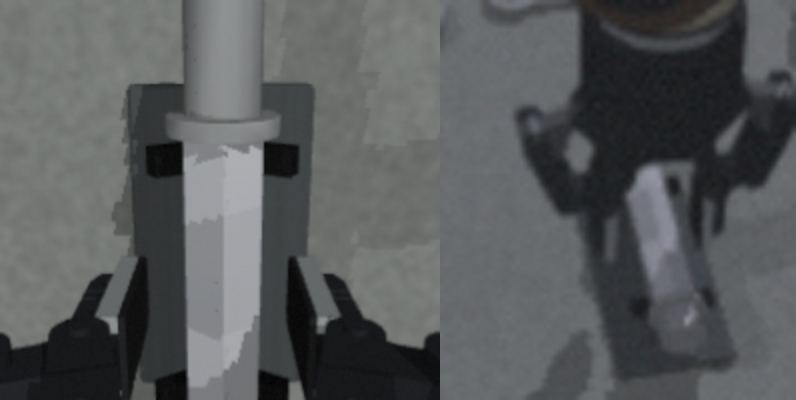

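The view agrees: the tips stand at about z≈0.04 (gap 70 px for 40 mm) with TCP z 0.034, so they lie about 6 mm behind the TCP. I'll go 18 mm further down, watching the force.

Request:
play_rows:
  targets:
    - {"delta_pos":[0.0002,0,-0.004],"delta_rot":[0,0,0],"claw":40}
    - {"delta_pos":[0.0002,0,-0.008],"delta_rot":[0,0,0],"claw":40}
    - {"delta_pos":[0.0002,0,-0.012],"delta_rot":[0,0,0],"claw":40}
    - {"delta_pos":[0.0002,0,-0.012],"delta_rot":[0,0,0],"claw":40}

```text
time: 5.07
eef_pos: [0.5773, -0.2107, 0.0217]
tcp_rot: [0.493, 0.505, -0.491, 0.511]
contact_force: [-0.6, 0.8, 0.0]
opening: 0.467
```

Request:
play_rows:
  targets:
    - {"delta_pos":[0,0,-0.003],"delta_rot":[0,0,0],"claw":40}
    - {"delta_pos":[0,0,-0.005],"delta_rot":[0,0,0],"claw":40}
    - {"delta_pos":[0,0,-0.005],"delta_rot":[0,0,0],"claw":40}

```text
time: 5.32
eef_pos: [0.5768, -0.2105, 0.0159]
tcp_rot: [0.493, 0.506, -0.491, 0.51]
contact_force: [-0.2, -1.0, 0.2]
opening: 0.467
```

```bash
python3 - <<'E'
from gz import *
s=st()
a,c=snap('wrist','w5.png'); g=cv2.cvtColor(a,cv2.COLOR_BGR2GRAY)
for z in(.0,.01,.02,.03): print(z,proj(c,[s['eef_pos'][0]-.0199,s['eef_pos'][1]+.011,z]).round(1))
for r in range(216,244,2): print(r,g[r,196:230:2].tolist())
E
```

```text
5.3167 [ 0.5768 -0.2105  0.0159] [ 0.4928  0.5057 -0.4909  0.5103] F [-0.25 -1.01  0.23] M [-0.01  0.02  0.  ] 0.46662079515526295
0.0 [219.2 212. ]
0.01 [217.6 217.6]
0.02 [215.8 224. ]
0.03 [213.7 231.2]
216 [93, 91, 88, 80, 50, 52, 52, 52, 52, 53, 52, 54, 53, 51, 51, 45, 46]
218 [92, 89, 86, 81, 50, 52, 52, 52, 53, 52, 53, 54, 53, 53, 46, 46, 47]
220 [91, 86, 86, 80, 50, 51, 51, 52, 52, 52, 53, 53, 53, 52, 47, 49, 46]
222 [87, 84, 84, 83, 51, 53, 52, 51, 53, 53, 53, 54, 52, 52, 47, 47, 45]
224 [87, 86, 85, 81, 49, 51, 51, 53, 54, 54, 51, 53, 52, 50, 47, 47, 45]
226 [89, 87, 84, 80, 54, 53, 52, 52, 54, 53, 52, 53, 53, 50, 47, 48, 46]
228 [98, 96, 92, 91, 79, 82, 75, 32, 35, 53, 52, 52, 52, 48, 44, 46, 45]
230 [121, 118, 102, 102, 103, 102, 88, 20, 22, 54, 53, 51, 53, 45, 45, 48, 46]
232 [122, 112, 103, 103, 103, 101, 34, 19, 14, 53, 53, 52, 53, 44, 45, 46, 45]
234 [120, 103, 103, 104, 103, 97, 20, 16, 14, 52, 52, 53, 52, 45, 46, 47, 46]
236 [102, 103, 103, 103, 102, 66, 21, 17, 15, 53, 53, 52, 51, 45, 46, 46, 47]
238 [90, 103, 102, 103, 103, 34, 17, 16, 16, 52, 54, 51, 51, 45, 46, 47, 47]
240 [102, 103, 102, 103, 94, 20, 19, 12, 17, 46, 52, 52, 52, 48, 46, 47, 46]
242 [102, 102, 102, 102, 67, 21, 16, 18, 17, 45, 54, 53, 51, 50, 47, 47, 46]
```

Request:
play_rows:
  targets:
    - {"delta_pos":[0.0005,0,0],"delta_rot":[0,0,0],"claw":10}
    - {"delta_pos":[0.0005,0,0],"delta_rot":[0,0,0],"claw":10}
    - {"delta_pos":[0.0005,0,0],"delta_rot":[0,0,0],"claw":10}
    - {"delta_pos":[0.0005,0,0],"delta_rot":[0,0,0],"claw":10}
    - {"delta_pos":[0.0005,0,0],"delta_rot":[0,0,0],"claw":10}
    - {"delta_pos":[0.0005,0,0],"delta_rot":[0,0,0],"claw":10}
  newtons: 60

```text
time: 5.87
eef_pos: [0.5785, -0.2109, 0.0169]
tcp_rot: [0.493, 0.505, -0.49, 0.511]
contact_force: [5.1, 0.6, 0.0]
opening: 0.223
```

```bash
python3 - <<'E'
from gz import *
s=st(); Rm=R.from_quat(s['tcp_rot']).as_matrix(); print(Rm.round(4))
E
```

```text
5.8667 [ 0.5785 -0.2109  0.0169] [ 0.4932  0.5047 -0.4905  0.5113] F [5.08 0.58 0.02] M [ 0.05 -0.64 -0.02] 0.22343729962844464
[[ 0.0095  0.9994  0.0323]
 [-0.0037  0.0323 -0.9995]
 [-0.9999  0.0094  0.004 ]]
```

Gripped now (19 mm). I'll lift and move to where the wrist camera sees the block past the gauge.

Request:
play_rows:
  targets:
    - {"delta_pos":[0,0,0.01],"delta_rot":[0,0,0],"claw":10}
    - {"delta_pos":[0,0,0.03],"delta_rot":[0,0,0],"claw":10}
    - {"delta_pos":[0,0,0.06],"delta_rot":[0,0,0],"claw":10}
    - {"delta_pos":[0,0.01,0.09],"delta_rot":[0,0,0],"claw":10}
    - {"delta_pos":[0,0.03,0.12],"delta_rot":[0,0,0],"claw":10}
    - {"delta_pos":[0,0.06,0.15],"delta_rot":[0,0,0],"claw":10}
    - {"delta_pos":[0,0.09,0.17],"delta_rot":[0,0,0],"claw":10}
    - {"delta_pos":[0,0.12,0.183],"delta_rot":[0,0,0],"claw":10}
    - {"delta_pos":[0,0.15,0.183],"delta_rot":[0,0,0],"claw":10}
    - {"delta_pos":[0,0.18,0.183],"delta_rot":[0,0,0],"claw":10}
    - {"delta_pos":[0,0.21,0.183],"delta_rot":[0,0,0],"claw":10}
    - {"delta_pos":[0,0.24,0.183],"delta_rot":[0,0,0],"claw":10}
    - {"delta_pos":[0,0.26,0.183],"delta_rot":[0,0,0],"claw":10}
    - {"delta_pos":[0,0.28,0.183],"delta_rot":[0,0,0],"claw":10}
    - {"delta_pos":[0,0.291,0.183],"delta_rot":[0,0,0],"claw":10}
    - {"delta_pos":[0,0.291,0.183],"delta_rot":[0,0,0],"claw":10}
    - {"delta_pos":[0,0.291,0.183],"delta_rot":[0,0,0],"claw":10}
    - {"delta_pos":[0,0.291,0.183],"delta_rot":[0,0,0],"claw":10}

```text
time: 7.37
eef_pos: [0.5782, 0.0791, 0.1995]
tcp_rot: [0.493, 0.505, -0.491, 0.511]
contact_force: [0.8, -0.3, -2.2]
opening: 0.226
```

```bash
python3 - <<'E'
from gz import *
s=st(); Rm=R.from_quat(s['tcp_rot']).as_matrix(); print(Rm.round(4))
a,c=snap('wrist','w6.png')
for p in([.575,.138,.08],[.575,.198,.08]): print(proj(c,p))
e=s['eef_pos']; print('tip pred',proj(c,e+np.array([-.0026,.08,.023])))
cv2.imwrite('pics/w6b.png',cv2.resize(a,(768,576),interpolation=cv2.INTER_CUBIC))
E
```

```text
7.3667 [0.5782 0.0791 0.1995] [ 0.4929  0.5047 -0.4911  0.5111] F [ 0.77 -0.27 -2.16] M [ 0.01 -0.04 -0.04] 0.22613463222033925
[[ 0.0082  0.9995  0.0317]
 [-0.0045  0.0317 -0.9995]
 [-1.      0.0081  0.0048]]
[246.82226274 128.63329973]
[248.69432297  60.35491118]
tip pred [251.14027571  91.09990886]
```

View pics/w6b.png

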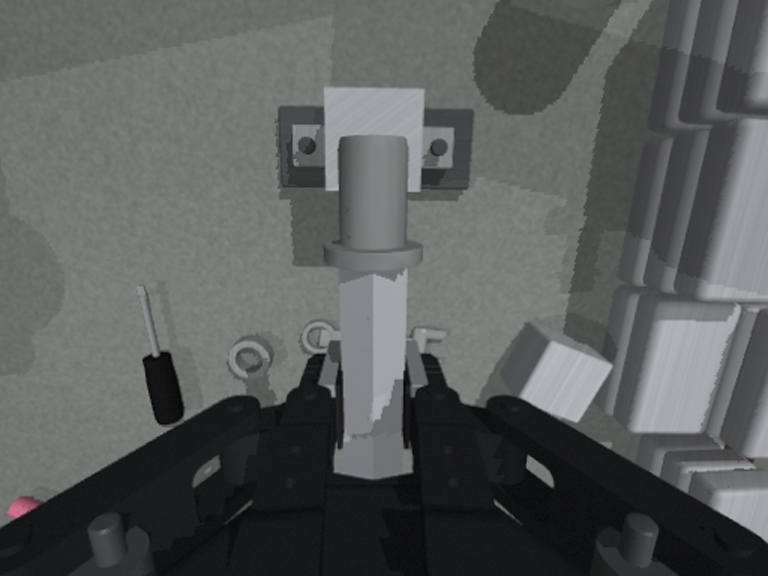

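```bash
python3 - <<'E'
from gz import *
a,c=load('w6.png'); g=cv2.cvtColor(a,cv2.COLOR_BGR2GRAY)
L=np.array([onz(c,(edge(g,r,210,222,1),r),.08) for r in range(63,118)]);Rr=np.array([onz(c,(edge(g,r,276,288,-1),r),.08) for r in range(63,118)])
med=lambda P,i,j:np.polyfit(P[:,i],P[:,j],1)
kl,kr=med(L,1,0),med(Rr,1,0); print('x edges slope',kl[0],kr[0],'x at y=.168',np.polyval(kl,.168),np.polyval(kr,.168),'resid',(L[:,0]-np.polyval(kl,L[:,1])).std(),(Rr[:,0]-np.polyval(kr,Rr[:,1])).std())
T=np.array([onz(c,(q,vedge(g,q,54,64,1)),.08) for q in range(221,278)])
B=np.array([onz(c,(q,vedge(g,q,120,132,-1)),.08) for q in list(range(218,225))+list(range(273,279))])
for n,P in(('far',T),('near',B)): k=med(P,0,1); print(n,k[0],'y at x=.575',np.polyval(k,.575),(P[:,1]-np.polyval(k,P[:,0])).std())
# gauge in hand
za=.1995+.023
cen=[];
for r in range(100,158,3):
    l=edge(g,r,223,234,-1 if g[r,222]>g[r,232] else 1); rr=edge(g,r,264,276,1 if g[r,275]>g[r,265] else -1)
    pl,pr=onz(c,(l,r),za),onz(c,(rr,r),za); cen.append([pl[1],(pl[0]+pr[0])/2,pr[0]-pl[0]])
cen=np.array(cen); k=np.polyfit(cen[:,0],cen[:,1],1); print('plug slope',k[0],'x at y=.12',np.polyval(k,.12),'width',cen[:,2].mean(),cen[:,2].std(), (cen[:,1]-np.polyval(k,cen[:,0])).std())
E
```

```text
x edges slope -0.009898265117657241 -0.05423030355696214 x at y=.168 0.5455306226970857 0.6070801668544497 resid 0.000691316025239408 0.0015937174143519836
far 0.015573037703046692 y at x=.575 0.1999029355457017 6.930524795102778e-05
near 0.01708597846683581 y at x=.575 0.13947755162352596 3.109005438999285e-05
plug slope -0.05488292161940432 x at y=.12 0.5763687765208158 width 0.01986955974239027 0.00064723726829662 0.00027023754749175006
```

```bash
python3 - <<'E'
from gz import *
a,c=load('w6.png'); g=cv2.cvtColor(a,cv2.COLOR_BGR2GRAY)
for n,c0,c1,s in(('L',210,222,1),('R',276,288,-1)):
    P=np.array([onz(c,(edge(g,r,c0,c1,s),r),.08) for r in range(63,118)]); x=P[:,0]+.0163*(P[:,1]-.1697); print(n,(x*1e4).round().astype(int).tolist(),np.median(x))
for r in (100,120,140,155): print(r,g[r,220:280].tolist())
E
```

```text
L [5457, 5457, 5458, 5458, 5458, 5457, 5457, 5456, 5455, 5456, 5455, 5455, 5457, 5457, 5457, 5457, 5457, 5456, 5456, 5458, 5456, 5456, 5455, 5455, 5455, 5455, 5458, 5458, 5457, 5457, 5457, 5457, 5457, 5457, 5405, 5456, 5456, 5456, 5456, 5456, 5457, 5457, 5456, 5457, 5456, 5456, 5456, 5455, 5455, 5455, 5454, 5454, 5454, 5454, 5456] 0.5456462519808768
R [6059, 6059, 6060, 6060, 6060, 6059, 6060, 6060, 6060, 6060, 6061, 6061, 6061, 6062, 6062, 6059, 6059, 6059, 6060, 6061, 6059, 6059, 6059, 6059, 6060, 6059, 6058, 6058, 6059, 6060, 6060, 6059, 6108, 6109, 6109, 6109, 6107, 6110, 6111, 6092, 6072, 6064, 6063, 6085, 6075, 6075, 6075, 6067, 6058, 6059, 6060, 6060, 6060, 6061, 6060] 0.606030650217779
100 [164, 167, 163, 160, 151, 75, 59, 65, 69, 73, 78, 81, 86, 91, 96, 97, 102, 104, 107, 110, 112, 115, 118, 121, 121, 124, 126, 129, 130, 129, 130, 129, 130, 130, 131, 132, 131, 130, 127, 127, 126, 126, 124, 124, 124, 121, 117, 116, 114, 113, 106, 103, 133, 161, 163, 162, 160, 162, 162, 163]
120 [160, 162, 163, 162, 156, 122, 57, 65, 71, 77, 81, 85, 89, 93, 97, 101, 105, 107, 109, 111, 115, 118, 120, 122, 124, 125, 128, 129, 129, 130, 129, 130, 131, 130, 131, 131, 131, 131, 128, 127, 126, 125, 124, 124, 122, 120, 117, 113, 113, 109, 97, 111, 161, 161, 161, 161, 161, 159, 159, 152]
140 [84, 84, 84, 85, 87, 83, 64, 65, 74, 78, 79, 74, 82, 95, 99, 103, 106, 109, 112, 115, 117, 119, 121, 122, 124, 125, 126, 128, 129, 129, 129, 129, 130, 131, 130, 131, 130, 129, 127, 127, 125, 124, 124, 122, 121, 116, 114, 112, 110, 104, 90, 94, 117, 117, 120, 123, 124, 123, 122, 120]
155 [86, 86, 88, 86, 86, 82, 70, 65, 74, 80, 84, 87, 92, 96, 101, 104, 109, 110, 113, 115, 116, 118, 120, 121, 123, 124, 125, 127, 127, 129, 127, 129, 129, 129, 130, 129, 129, 129, 127, 127, 125, 123, 122, 120, 117, 113, 111, 107, 107, 98, 91, 112, 122, 121, 122, 120, 119, 117, 118, 120]
```

```bash
python3 - <<'E'
from gz import *
a,c=load('w6.png')
for l,r,row in((225,272.2,100),(225.5,271.3,120),(225.8,270.5,155)):
  p,q=onz(c,(l,row),.2225),onz(c,(r,row),.2225); print((p+q)/2,q[0]-p[0],'tcp-axis pred x',.5782-.0317*((p+q)[1]/2-.0791))
E
```

```text
[0.57463547 0.15548273 0.2225    ] 0.02027176733460645 tcp-axis pred x 0.575778667541481
[0.57479548 0.1471718  0.2225    ] 0.020041450429238994 tcp-axis pred x 0.576042123982954
[0.57513594 0.13185981 0.2225    ] 0.02023910740943491 tcp-axis pred x 0.5765275140550953
```

Request:
play_rows:
  targets:
    - {"delta_pos":[0.0006,-0.02,0],"delta_rot":[0,0,-0.0049],"claw":10}
    - {"delta_pos":[0.0006,-0.034,-0.01],"delta_rot":[0,0,-0.0049],"claw":10}
    - {"delta_pos":[0.0006,-0.034,-0.04],"delta_rot":[0,0,-0.0049],"claw":10}
    - {"delta_pos":[0.0006,-0.034,-0.07],"delta_rot":[0,0,-0.0049],"claw":10}
    - {"delta_pos":[0.0006,-0.034,-0.1],"delta_rot":[0,0,-0.0049],"claw":10}
    - {"delta_pos":[0.0006,-0.034,-0.13],"delta_rot":[0,0,-0.0049],"claw":10}
    - {"delta_pos":[0.0006,-0.034,-0.155],"delta_rot":[0,0,-0.0049],"claw":10}
    - {"delta_pos":[0.0006,-0.034,-0.1676],"delta_rot":[0,0,-0.0049],"claw":10}
    - {"delta_pos":[0.0006,-0.034,-0.1676],"delta_rot":[0,0,-0.0049],"claw":10}
    - {"delta_pos":[0.0006,-0.034,-0.1676],"delta_rot":[0,0,-0.0049],"claw":10}
    - {"delta_pos":[0.0006,-0.034,-0.1676],"delta_rot":[0,0,-0.0049],"claw":10}
    - {"delta_pos":[0.0006,-0.034,-0.1676],"delta_rot":[0,0,-0.0049],"claw":10}

```text
time: 8.42
eef_pos: [0.5809, 0.0446, 0.0345]
tcp_rot: [0.498, 0.499, -0.494, 0.508]
contact_force: [-0.0, -0.3, -2.1]
opening: 0.217
```

```bash
python3 - <<'E'
from gz import *
s=st(); Rm=R.from_quat(s['tcp_rot']).as_matrix(); print(Rm.round(4))
a,c=snap('wrist','w7.png'); b,cb=snap('side','s7.png')
g=cv2.cvtColor(a,cv2.COLOR_BGR2GRAY)
cv2.imwrite('pics/v7.png',np.hstack([cv2.resize(a[0:240,156:356],(400,480)),cv2.resize(b[110:206,225:305],(400,480),interpolation=cv2.INTER_CUBIC)]))
E
```

```text
8.4167 [0.5809 0.0446 0.0345] [ 0.4981  0.4994 -0.4941  0.5084] F [-0.01 -0.31 -2.06] M [-0.03  0.02  0.02] 0.2167995832011418
[[ 0.0131  0.9998  0.0156]
 [-0.0049  0.0156 -0.9999]
 [-0.9999  0.013   0.0051]]
```

View pics/v7.png

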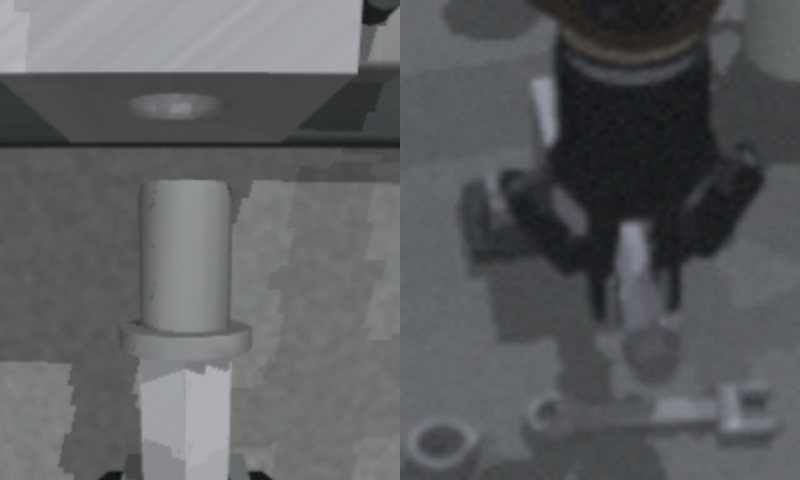

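The wrist view shows the bore mouth at about orig (243,53) and the plug axis at about col 248.5, with the tip at row 91. So the gauge is a bit too far to +x. I'll measure both at axis height.

```bash
python3 - <<'E'
from gz import *
a,c=load('w7.png'); g=cv2.cvtColor(a,cv2.COLOR_BGR2GRAY)
def ony(px,y): o,d=ray(c,px); return o+d*(y-o[1])/d[1]
m=((g[40:66,212:275]>75)).astype(np.uint8)
for r in range(44,64,2): print(r,g[r,214:272:2].tolist())
for r in (53,): print('bore ctr',onz(c,(243,53),.055))
for r in range(96,160,8):
  l=edge(g,r,220,232,-1 if 0 else np.sign(float(g[r,229])-float(g[r,222]))); q=edge(g,r,266,276,np.sign(float(g[r,274])-float(g[r,266]))); P,Q=onz(c,(l,r),.0576),onz(c,(q,r),.0576); print(r,round(l,2),round(q,2),((P+Q)/2).round(5),round(Q[0]-P[0],4))
for r in (96,128,152): print(r,g[r,218:280].tolist())
E
```

```text
44 [70, 69, 70, 71, 69, 72, 72, 70, 68, 68, 70, 71, 72, 72, 69, 69, 70, 69, 68, 72, 72, 71, 69, 68, 68, 69, 68, 69, 69]
46 [70, 70, 70, 68, 69, 70, 70, 70, 72, 75, 76, 79, 81, 81, 86, 84, 82, 78, 78, 77, 76, 72, 70, 70, 70, 69, 69, 70, 69]
48 [70, 70, 71, 70, 73, 77, 89, 102, 105, 105, 108, 108, 110, 111, 113, 117, 112, 107, 106, 107, 102, 99, 95, 88, 78, 72, 70, 70, 69]
50 [72, 72, 72, 82, 90, 96, 98, 101, 103, 106, 107, 108, 109, 113, 116, 116, 111, 110, 109, 106, 100, 99, 95, 94, 89, 81, 73, 68, 69]
52 [73, 72, 72, 81, 90, 96, 99, 104, 110, 115, 106, 110, 112, 114, 129, 131, 132, 133, 129, 103, 101, 100, 97, 94, 86, 80, 76, 68, 66]
54 [73, 74, 74, 76, 80, 88, 95, 104, 109, 114, 108, 111, 110, 115, 131, 135, 135, 130, 127, 104, 102, 100, 97, 90, 83, 78, 73, 68, 68]
56 [73, 73, 73, 74, 81, 86, 87, 91, 95, 103, 103, 102, 107, 112, 124, 124, 121, 120, 115, 96, 94, 91, 83, 81, 80, 75, 73, 72, 68]
58 [72, 73, 73, 73, 73, 72, 78, 82, 88, 94, 95, 98, 101, 108, 108, 107, 106, 106, 104, 93, 84, 82, 76, 75, 73, 70, 71, 71, 70]
60 [72, 73, 73, 72, 72, 72, 72, 73, 72, 73, 72, 74, 73, 73, 71, 7
[... 915 characters left out ...]
 88, 90, 90, 86, 74, 82, 90, 95, 100, 104, 109, 113, 117, 121, 126, 128, 130, 134, 134, 138, 140, 141, 143, 143, 144, 144, 145, 145, 145, 145, 145, 144, 143, 143, 142, 140, 138, 134, 133, 132, 130, 129, 127, 122, 119, 117, 113, 108, 96, 102, 125, 127, 125, 125, 125, 125, 126, 128]
152 [85, 87, 88, 91, 92, 92, 90, 88, 78, 82, 92, 99, 102, 107, 112, 116, 121, 124, 128, 131, 133, 136, 137, 137, 138, 140, 140, 141, 142, 144, 144, 144, 144, 143, 144, 142, 141, 142, 141, 137, 135, 134, 132, 130, 129, 126, 123, 118, 115, 111, 108, 100, 93, 112, 123, 123, 124, 125, 125, 125, 126, 127]gz.py:4: RuntimeWarning: invalid value encountered in scalar divide
  return c0+.5+(np.arange(lo,hi)*w).sum()/w.sum()
```

Both methods agree: TCP should be at x 0.5788, z 0.032. Correcting, then closing to about 4 mm from the face.

Request:
play_rows:
  targets:
    - {"delta_pos":[-0.0021,0,-0.0026],"delta_rot":[0,0,0],"claw":10}
    - {"delta_pos":[-0.0021,0.005,-0.0026],"delta_rot":[0,0,0],"claw":10}
    - {"delta_pos":[-0.0021,0.01,-0.0026],"delta_rot":[0,0,0],"claw":10}
    - {"delta_pos":[-0.0021,0.01,-0.0026],"delta_rot":[0,0,0],"claw":10}
    - {"delta_pos":[-0.0021,0.01,-0.0026],"delta_rot":[0,0,0],"claw":10}

```text
time: 8.93
eef_pos: [0.5782, 0.0553, 0.0315]
tcp_rot: [0.498, 0.5, -0.494, 0.508]
contact_force: [0.4, -0.1, -2.9]
opening: 0.221
```

Request:
play_rows:
  targets:
    - {"delta_pos":[0.0005,0.001,0.0004],"delta_rot":[0,0,0],"claw":10}
    - {"delta_pos":[0.0005,0.003,0.0004],"delta_rot":[0,0,0],"claw":10}
    - {"delta_pos":[0.0005,0.005,0.0004],"delta_rot":[0,0,0],"claw":10}
    - {"delta_pos":[0.0005,0.006,0.0004],"delta_rot":[0,0,0],"claw":10}
    - {"delta_pos":[0.0005,0.006,0.0004],"delta_rot":[0,0,0],"claw":10}

```text
time: 9.35
eef_pos: [0.5787, 0.0616, 0.0318]
tcp_rot: [0.497, 0.5, -0.494, 0.508]
contact_force: [-0.1, 0.4, -2.3]
opening: 0.219
```

Request:
play_rows:
  targets:
    - {"delta_pos":[0,0.0015,0],"delta_rot":[0,0,0],"claw":10}
    - {"delta_pos":[0,0.003,0],"delta_rot":[0,0,0],"claw":10}
    - {"delta_pos":[0,0.003,0],"delta_rot":[0,0,0],"claw":10}

```text
time: 9.6
eef_pos: [0.5787, 0.0648, 0.0318]
tcp_rot: [0.497, 0.5, -0.494, 0.508]
contact_force: [-0.5, -0.1, -2.7]
opening: 0.219
```

Request:
play_rows:
  targets:
    - {"delta_pos":[0,0.0015,0],"delta_rot":[0,0,0],"claw":10}
    - {"delta_pos":[0,0.003,0],"delta_rot":[0,0,0],"claw":10}
    - {"delta_pos":[0,0.003,0],"delta_rot":[0,0,0],"claw":10}

```text
time: 9.85
eef_pos: [0.5787, 0.0681, 0.0318]
tcp_rot: [0.497, 0.5, -0.494, 0.508]
contact_force: [0.2, 0.4, -1.8]
opening: 0.225
```

It has entered without resistance. Continuing along the bore axis, which is yawed about 0.9°.

Request:
play_rows:
  targets:
    - {"delta_pos":[0,0.002,0],"delta_rot":[0,0,0],"claw":10}
    - {"delta_pos":[0,0.005,0],"delta_rot":[0,0,0],"claw":10}
    - {"delta_pos":[-0.0001,0.008,0],"delta_rot":[0,0,0],"claw":10}
    - {"delta_pos":[-0.0001,0.008,0],"delta_rot":[0,0,0],"claw":10}

```text
time: 10.18
eef_pos: [0.5784, 0.0767, 0.0318]
tcp_rot: [0.497, 0.5, -0.494, 0.509]
contact_force: [0.7, -0.2, -2.2]
opening: 0.222
```

```bash
python3 - <<'E'
from gz import *
s=st(); print(R.from_quat(s['tcp_rot']).as_matrix().round(4))
E
```

```text
10.1833 [0.5784 0.0767 0.0318] [ 0.4973  0.5003 -0.4937  0.5085] F [ 0.65 -0.16 -2.15] M [-0.01 -0.02  0.04] 0.22227139685568972
[[ 0.0119  0.9998  0.0178]
 [-0.0044  0.0179 -0.9998]
 [-0.9999  0.0118  0.0046]]
```

Request:
play_rows:
  targets:
    - {"delta_pos":[0,0.003,0],"delta_rot":[0,0,0],"claw":10}
    - {"delta_pos":[-0.0001,0.006,0],"delta_rot":[0,0,0],"claw":10}
    - {"delta_pos":[-0.0001,0.009,0],"delta_rot":[0,0,0],"claw":10}
    - {"delta_pos":[-0.0001,0.0095,0],"delta_rot":[0,0,0],"claw":10}
    - {"delta_pos":[-0.0001,0.0095,0],"delta_rot":[0,0,0],"claw":10}

```text
time: 10.6
eef_pos: [0.5784, 0.0865, 0.0318]
tcp_rot: [0.497, 0.5, -0.494, 0.509]
contact_force: [0.4, 0.5, -2.5]
opening: 0.221
```

Request:
play_rows:
  targets:
    - {"delta_pos":[0,0.001,0],"delta_rot":[0,0,0],"claw":10}
    - {"delta_pos":[0,0.002,0],"delta_rot":[0,0,0],"claw":10}
    - {"delta_pos":[0,0.002,0],"delta_rot":[0,0,0],"claw":10}

```text
time: 10.85
eef_pos: [0.5784, 0.0886, 0.0318]
tcp_rot: [0.497, 0.5, -0.494, 0.509]
contact_force: [0.1, 0.1, -2.8]
opening: 0.225
```

Request:
play_rows:
  targets:
    - {"delta_pos":[0,0.001,0],"delta_rot":[0,0,0],"claw":10}
    - {"delta_pos":[0,0.001,0],"delta_rot":[0,0,0],"claw":10}

```text
time: 11.02
eef_pos: [0.5783, 0.0897, 0.0318]
tcp_rot: [0.497, 0.5, -0.494, 0.509]
contact_force: [-0.8, 0.2, -2.1]
opening: 0.222
```

Request:
play_rows:
  targets:
    - {"delta_pos":[0,0.001,0],"delta_rot":[0,0,0],"claw":10}
    - {"delta_pos":[0,0.001,0],"delta_rot":[0,0,0],"claw":10}

```text
time: 11.18
eef_pos: [0.5784, 0.0898, 0.0318]
tcp_rot: [0.497, 0.5, -0.494, 0.509]
contact_force: [-1.0, -4.4, -3.2]
opening: 0.221
```

Request:
play_rows:
  targets:
    - {"delta_pos":[0,0.0016,0],"delta_rot":[0,0,0],"claw":10}
    - {"delta_pos":[0,0.0016,0],"delta_rot":[0,0,0],"claw":10}
    - {"delta_pos":[0,0.0016,0],"delta_rot":[0,0,0],"claw":10}

```text
time: 11.43
eef_pos: [0.5784, 0.0898, 0.0318]
tcp_rot: [0.496, 0.5, -0.494, 0.51]
contact_force: [0.2, -7.3, -2.2]
opening: 0.221
```

```bash
python3 - <<'E'
from gz import *
s=st()
a,c=snap('wrist','w8.png'); g=cv2.cvtColor(a,cv2.COLOR_BGR2GRAY)
cv2.imwrite('pics/v8.png',cv2.resize(a[0:250,130:380],(600,600)))
E
```

```text
11.4333 [0.5784 0.0898 0.0318] [ 0.4957  0.4998 -0.4945  0.5099] F [ 0.25 -7.25 -2.15] M [-0.94  0.13 -0.02] 0.2208285577275299
```

View pics/v8.png

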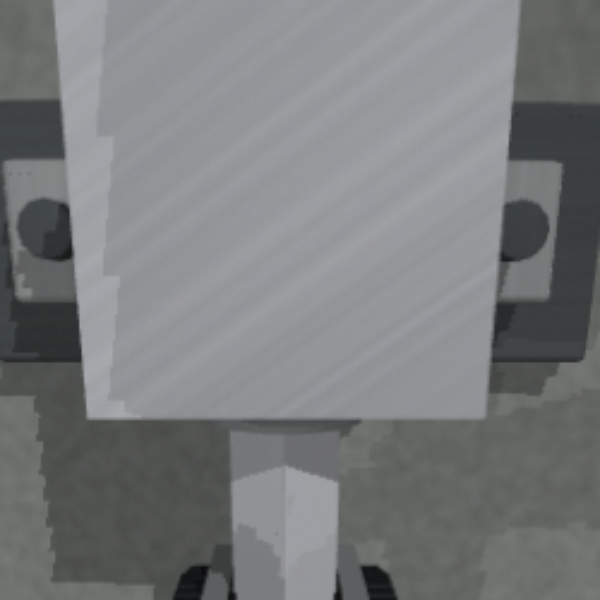

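Home: the collar stopped at TCP y 0.0898 with 7 N, and the picture shows it flush with the face. Now I'll draw it out along the axis, then go up and over to the +y side.

Request:
play_rows:
  targets:
    - {"delta_pos":[0,-0.004,0],"delta_rot":[0,0,0],"claw":10}
    - {"delta_pos":[0.0001,-0.012,0],"delta_rot":[0,0,0],"claw":10}
    - {"delta_pos":[0.0003,-0.02,0],"delta_rot":[0,0,0],"claw":10}
    - {"delta_pos":[0.0005,-0.03,0],"delta_rot":[0,0,0],"claw":10}
    - {"delta_pos":[0.0005,-0.04,0],"delta_rot":[0,0,0],"claw":10}
    - {"delta_pos":[0.0005,-0.047,0],"delta_rot":[0,0,0],"claw":10}
    - {"delta_pos":[0.0005,-0.047,0],"delta_rot":[0,0,0],"claw":10}

```text
time: 12.07
eef_pos: [0.5791, 0.0411, 0.0319]
tcp_rot: [0.496, 0.499, -0.495, 0.509]
contact_force: [0.7, 0.2, -2.4]
opening: 0.225
```

Request:
play_rows:
  targets:
    - {"delta_pos":[0,0,0.02],"delta_rot":[0,0,0],"claw":10}
    - {"delta_pos":[0,0,0.05],"delta_rot":[0,0,0],"claw":10}
    - {"delta_pos":[0,0,0.08],"delta_rot":[0,0,0],"claw":10}
    - {"delta_pos":[0,0,0.108],"delta_rot":[0,0,0],"claw":10}
    - {"delta_pos":[0,0.02,0.108],"delta_rot":[0,0,0],"claw":10}
    - {"delta_pos":[0,0.05,0.108],"delta_rot":[0,0,0],"claw":10}
    - {"delta_pos":[0,0.08,0.108],"delta_rot":[0,0,0],"claw":10}
    - {"delta_pos":[0,0.11,0.108],"delta_rot":[0,0,0],"claw":10}
    - {"delta_pos":[0,0.14,0.108],"delta_rot":[0,0,0],"claw":10}
    - {"delta_pos":[0,0.17,0.108],"delta_rot":[0,0,0],"claw":10}
    - {"delta_pos":[-0.002,0.2,0.108],"delta_rot":[0,0,0],"claw":10}
    - {"delta_pos":[-0.003,0.23,0.108],"delta_rot":[0,0,0],"claw":10}
    - {"delta_pos":[-0.0035,0.249,0.108],"delta_rot":[0,0,0],"claw":10}
    - {"delta_pos":[-0.0035,0.249,0.108],"delta_rot":[0,0,0],"claw":10}
    - {"delta_pos":[-0.0035,0.249,0.108],"delta_rot":[0,0,0],"claw":10}

```text
time: 13.32
eef_pos: [0.575, 0.291, 0.1395]
tcp_rot: [0.495, 0.5, -0.495, 0.51]
contact_force: [0.2, 0.0, -2.2]
opening: 0.226
```

```bash
python3 - <<'E'
from gz import *
s=st(); print(R.from_quat(s['tcp_rot']).as_matrix().round(4))
E
```

```text
13.3167 [0.575  0.291  0.1395] [ 0.4954  0.4998 -0.4947  0.51  ] F [ 0.15  0.   -2.22] M [-0.04  0.01  0.01] 0.22642652420883283
[[ 0.0109  0.9997  0.0197]
 [-0.0094  0.0198 -0.9998]
 [-0.9999  0.0107  0.0096]]
```

Request:
play_rows:
  targets:
    - {"delta_pos":[0.0003,-0.003,-0.03],"delta_rot":[0.0017,0,-0.001],"claw":10}
    - {"delta_pos":[0.0003,-0.006,-0.06],"delta_rot":[0.0017,0,-0.001],"claw":10}
    - {"delta_pos":[0.0003,-0.006,-0.085],"delta_rot":[0.0017,0,-0.001],"claw":10}
    - {"delta_pos":[0.0003,-0.006,-0.1],"delta_rot":[0.0017,0,-0.001],"claw":10}
    - {"delta_pos":[0.0003,-0.006,-0.1077],"delta_rot":[0.0017,0,-0.001],"claw":10}
    - {"delta_pos":[0.0003,-0.006,-0.1077],"delta_rot":[0.0017,0,-0.001],"claw":10}
    - {"delta_pos":[0.0003,-0.006,-0.1077],"delta_rot":[0.0017,0,-0.001],"claw":10}
    - {"delta_pos":[0.0003,-0.006,-0.1077],"delta_rot":[0.0017,0,-0.001],"claw":10}

```text
time: 13.98
eef_pos: [0.577, 0.2853, 0.034]
tcp_rot: [0.499, 0.5, -0.493, 0.508]
contact_force: [-0.0, 0.9, -2.2]
opening: 0.219
```

```bash
python3 - <<'E'
from gz import *
s=st(); print(R.from_quat(s['tcp_rot']).as_matrix().round(4))
E
```

```text
13.9833 [0.577  0.2853 0.034 ] [ 0.4988  0.4996 -0.493   0.5085] F [-0.01  0.88 -2.17] M [ 0.02  0.06 -0.01] 0.21929178040715044
[[ 0.0147  0.9998  0.0162]
 [-0.0029  0.0163 -0.9999]
 [-0.9999  0.0146  0.0031]]
```

Request:
play_rows:
  targets:
    - {"delta_pos":[-0.0014,-0.005,-0.0022],"delta_rot":[0,0,0],"claw":10}
    - {"delta_pos":[-0.0014,-0.012,-0.0022],"delta_rot":[0,0,0],"claw":10}
    - {"delta_pos":[-0.0014,-0.016,-0.0022],"delta_rot":[0,0,0],"claw":10}
    - {"delta_pos":[-0.0014,-0.0165,-0.0022],"delta_rot":[0,0,0],"claw":10}
    - {"delta_pos":[-0.0014,-0.0165,-0.0022],"delta_rot":[0,0,0],"claw":10}

```text
time: 14.4
eef_pos: [0.5758, 0.2684, 0.0322]
tcp_rot: [0.499, 0.499, -0.493, 0.508]
contact_force: [0.0, -1.0, -1.8]
opening: 0.221
```

Request:
play_rows:
  targets:
    - {"delta_pos":[0,-0.0015,0],"delta_rot":[0,0,0],"claw":10}
    - {"delta_pos":[0,-0.003,0],"delta_rot":[0,0,0],"claw":10}
    - {"delta_pos":[0,-0.003,0],"delta_rot":[0,0,0],"claw":10}

```text
time: 14.65
eef_pos: [0.5758, 0.2651, 0.0321]
tcp_rot: [0.499, 0.499, -0.493, 0.508]
contact_force: [0.3, 0.2, -1.7]
opening: 0.223
```

Request:
play_rows:
  targets:
    - {"delta_pos":[-0.0002,-0.001,-0.0002],"delta_rot":[0,0,0],"claw":10}
    - {"delta_pos":[-0.0002,-0.001,-0.0002],"delta_rot":[0,0,0],"claw":10}

```text
time: 14.82
eef_pos: [0.5755, 0.2641, 0.0318]
tcp_rot: [0.499, 0.499, -0.493, 0.508]
contact_force: [-0.3, -0.4, -1.8]
opening: 0.217
```

Request:
play_rows:
  targets:
    - {"delta_pos":[0,-0.001,0],"delta_rot":[0,0,0],"claw":10}
    - {"delta_pos":[0,-0.001,0],"delta_rot":[0,0,0],"claw":10}

```text
time: 14.98
eef_pos: [0.5755, 0.2638, 0.032]
tcp_rot: [0.5, 0.5, -0.493, 0.508]
contact_force: [-0.5, 4.4, -3.1]
opening: 0.22
```

Request:
play_rows:
  targets:
    - {"delta_pos":[0,-0.0018,0],"delta_rot":[0,0,0],"claw":10}
    - {"delta_pos":[0,-0.0018,0],"delta_rot":[0,0,0],"claw":10}
    - {"delta_pos":[0,-0.0018,0],"delta_rot":[0,0,0],"claw":10}
    - {"delta_pos":[0,-0.0018,0],"delta_rot":[0,0,0],"claw":10}

```text
time: 15.32
eef_pos: [0.5755, 0.2639, 0.0321]
tcp_rot: [0.501, 0.5, -0.492, 0.507]
contact_force: [0.1, 6.4, -2.9]
opening: 0.221
```

Request:
play_rows:
  targets:
    - {"delta_pos":[0,-0.0023,0],"delta_rot":[0,0,0],"claw":10}
    - {"delta_pos":[0,-0.0023,0],"delta_rot":[0,0,0],"claw":10}
    - {"delta_pos":[0,-0.0023,0],"delta_rot":[0,0,0],"claw":10}
    - {"delta_pos":[0,-0.0023,0],"delta_rot":[0,0,0],"claw":10}
    - {"delta_pos":[0,-0.0023,0],"delta_rot":[0,0,0],"claw":10}
    - {"delta_pos":[0,-0.0023,0],"delta_rot":[0,0,0],"claw":10}

```text
time: 15.82
eef_pos: [0.5756, 0.2639, 0.0324]
tcp_rot: [0.502, 0.501, -0.491, 0.506]
contact_force: [0.2, 8.1, -3.2]
opening: 0.223
```

```bash
python3 - <<'E'
from gz import *
s=st(); print(R.from_quat(s['tcp_rot']).as_matrix().round(4))
E
```

```text
15.8167 [0.5756 0.2639 0.0324] [ 0.5023  0.5006 -0.4906  0.5064] F [ 0.22  8.08 -3.25] M [ 1.26 -0.02  0.08] 0.22305784232276513
[[ 0.0174  0.9997  0.0143]
 [ 0.0061  0.0142 -0.9999]
 [-0.9998  0.0175 -0.0058]]
```

Request:
play_rows:
  targets:
    - {"delta_pos":[0,-0.0022,0],"delta_rot":[-0.0025,0,0],"claw":10}
    - {"delta_pos":[0,-0.0022,0],"delta_rot":[-0.0025,0,0],"claw":10}
    - {"delta_pos":[0,-0.0022,0],"delta_rot":[-0.0025,0,0],"claw":10}
    - {"delta_pos":[0,-0.0022,0],"delta_rot":[-0.0025,0,0],"claw":10}
    - {"delta_pos":[0,-0.0022,0],"delta_rot":[-0.0025,0,0],"claw":10}
    - {"delta_pos":[0,-0.0022,0],"delta_rot":[-0.0025,0,0],"claw":10}

```text
time: 16.32
eef_pos: [0.5756, 0.2639, 0.0324]
tcp_rot: [0.502, 0.499, -0.491, 0.508]
contact_force: [1.0, 7.7, -4.4]
opening: 0.222
```

```bash
python3 - <<'E'
from gz import *
s=st(); print(R.from_quat(s['tcp_rot']).as_matrix().round(4))
E
```

```text
16.3167 [0.5756 0.2639 0.0324] [ 0.5016  0.4993 -0.4913  0.5076] F [ 1.03  7.74 -4.39] M [ 1.23 -0.07  0.1 ] 0.22224842470936446
[[ 0.0186  0.9997  0.0139]
 [ 0.0021  0.0139 -0.9999]
 [-0.9998  0.0186 -0.0018]]
```

Holding steady at about 8 N. One more full second.

Request:
play_rows:
  targets:
    - {"delta_pos":[0,-0.0022,0],"delta_rot":[-0.002,0,0],"claw":10}
    - {"delta_pos":[0,-0.0022,0],"delta_rot":[-0.002,0,0],"claw":10}
    - {"delta_pos":[0,-0.0022,0],"delta_rot":[-0.002,0,0],"claw":10}
    - {"delta_pos":[0,-0.0022,0],"delta_rot":[-0.002,0,0],"claw":10}
    - {"delta_pos":[0,-0.0022,0],"delta_rot":[-0.002,0,0],"claw":10}
    - {"delta_pos":[0,-0.0022,0],"delta_rot":[-0.002,0,0],"claw":10}
    - {"delta_pos":[0,-0.0022,0],"delta_rot":[-0.002,0,0],"claw":10}
    - {"delta_pos":[0,-0.0022,0],"delta_rot":[-0.002,0,0],"claw":10}
    - {"delta_pos":[0,-0.0022,0],"delta_rot":[-0.002,0,0],"claw":10}
    - {"delta_pos":[0,-0.0022,0],"delta_rot":[-0.002,0,0],"claw":10}
    - {"delta_pos":[0,-0.0022,0],"delta_rot":[-0.002,0,0],"claw":10}
    - {"delta_pos":[0,-0.0022,0],"delta_rot":[-0.002,0,0],"claw":10}
    - {"delta_pos":[0,-0.0022,0],"delta_rot":[-0.002,0,0],"claw":10}

```text
time: 17.4
eef_pos: [0.5756, 0.2638, 0.0323]
tcp_rot: [0.501, 0.498, -0.492, 0.508]
contact_force: [0.5, 7.2, -5.0]
opening: 0.222
```

```bash
python3 - <<'E'
from gz import *
s=st(); print(R.from_quat(s['tcp_rot']).as_matrix().round(4))
E
```

```text
17.4 [0.5756 0.2638 0.0323] [ 0.5014  0.4983 -0.4917  0.5085] F [ 0.45  7.24 -5.01] M [ 1.28 -0.08  0.05] 0.2220547068712002
[[ 1.990e-02  9.997e-01  1.370e-02]
 [-3.000e-04  1.370e-02 -9.999e-01]
 [-9.998e-01  1.990e-02  6.000e-04]]
```

No-go refused: it pressed 6.4–8.1 N for over 2 s at a fixed y of 0.2638–0.2639. Backing off, up and back over towards the rest.

Request:
play_rows:
  targets:
    - {"delta_pos":[0,0.008,0],"delta_rot":[0,0,0],"claw":10}
    - {"delta_pos":[0,0.02,0],"delta_rot":[0,0,0],"claw":10}
    - {"delta_pos":[0,0.027,0.005],"delta_rot":[0,0,0],"claw":10}
    - {"delta_pos":[0,0.027,0.03],"delta_rot":[-0.001,0.003,0.006],"claw":10}
    - {"delta_pos":[0,0.027,0.06],"delta_rot":[-0.001,0.003,0.006],"claw":10}
    - {"delta_pos":[0,0.027,0.09],"delta_rot":[-0.001,0.003,0.006],"claw":10}
    - {"delta_pos":[0,0.027,0.115],"delta_rot":[-0.001,0.003,0.006],"claw":10}
    - {"delta_pos":[0,0.01,0.12],"delta_rot":[-0.001,0.003,0.006],"claw":10}
    - {"delta_pos":[0,-0.02,0.12],"delta_rot":[-0.001,0.003,0.006],"claw":10}
    - {"delta_pos":[0,-0.05,0.12],"delta_rot":[-0.001,0.003,0.006],"claw":10}
    - {"delta_pos":[0,-0.08,0.12],"delta_rot":[-0.001,0.003,0.006],"claw":10}
    - {"delta_pos":[0,-0.11,0.12],"delta_rot":[-0.001,0.003,0.006],"claw":10}
    - {"delta_pos":[0,-0.14,0.12],"delta_rot":[-0.001,0.003,0.006],"claw":10}
    - {"delta_pos":[0,-0.17,0.12],"delta_rot":[-0.001,0.003,0.006],"claw":10}
    - {"delta_pos":[0,-0.2,0.12],"delta_rot":[-0.001,0.003,0.006],"claw":10}
    - {"delta_pos":[0,-0.23,0.12],"delta_rot":[-0.001,0.003,0.006],"claw":10}
    - {"delta_pos":[0.001,-0.26,0.12],"delta_rot":[-0.001,0.003,0.006],"claw":10}
    - {"delta_pos":[0.002,-0.28,0.12],"delta_rot":[-0.001,0.003,0.006],"claw":10}
    - {"delta_pos":[0.003,-0.3,0.12],"delta_rot":[-0.001,0.003,0.006],"claw":10}
    - {"delta_pos":[0.003,-0.31,0.12],"delta_rot":[-0.001,0.003,0.006],"claw":10}

```text
time: 19.07
eef_pos: [0.579, -0.0483, 0.153]
tcp_rot: [0.494, 0.504, -0.491, 0.512]
contact_force: [0.1, -0.0, -2.2]
opening: 0.22
```

```bash
python3 - <<'E'
from gz import *
s=st(); R0=R.from_quat([.4932,.5047,-.4905,.5113]); d=(R0*R.from_quat(s['tcp_rot']).inv()).as_rotvec()/np.pi; print('rot',d.round(4),'pos',(np.array([.5785,-.2109,.1])-s['eef_pos']).round(4))
E
```

```text
19.0667 [ 0.579  -0.0483  0.153 ] [ 0.4938  0.5037 -0.4906  0.5117] F [ 0.1  -0.05 -2.21] M [0.05 0.05 0.07] 0.21955124114999014
rot [0.0003 0.0006 0.0004] pos [-0.0005 -0.1626 -0.053 ]
```

Request:
play_rows:
  targets:
    - {"delta_pos":[-0.0005,-0.03,-0.01],"delta_rot":[0,0.0005,0],"claw":10}
    - {"delta_pos":[-0.0005,-0.06,-0.02],"delta_rot":[0,0.0005,0],"claw":10}
    - {"delta_pos":[-0.0005,-0.09,-0.03],"delta_rot":[0,0.0005,0],"claw":10}
    - {"delta_pos":[-0.0005,-0.12,-0.04],"delta_rot":[0,0.0005,0],"claw":10}
    - {"delta_pos":[-0.0005,-0.145,-0.05],"delta_rot":[0,0.0005,0],"claw":10}
    - {"delta_pos":[-0.0005,-0.1626,-0.07],"delta_rot":[0,0.0005,0],"claw":10}
    - {"delta_pos":[-0.0005,-0.1626,-0.09],"delta_rot":[0,0.0005,0],"claw":10}
    - {"delta_pos":[-0.0005,-0.1626,-0.1],"delta_rot":[0,0.0005,0],"claw":10}
    - {"delta_pos":[-0.0005,-0.1626,-0.1],"delta_rot":[0,0.0005,0],"claw":10}
    - {"delta_pos":[-0.0005,-0.1626,-0.1],"delta_rot":[0,0.0005,0],"claw":10}

```text
time: 19.9
eef_pos: [0.5783, -0.2097, 0.0526]
tcp_rot: [0.493, 0.505, -0.491, 0.511]
contact_force: [-0.3, -0.6, -1.4]
opening: 0.224
```

```bash
python3 - <<'E'
from gz import *
s=st(); R0=R.from_quat([.4932,.5047,-.4905,.5113]); d=(R0*R.from_quat(s['tcp_rot']).inv()).as_rotvec()/np.pi; print('rot',d.round(4),'pos',(np.array([.5785,-.2109,.0169])-s['eef_pos']).round(4))
E
```

```text
19.9 [ 0.5783 -0.2097  0.0526] [ 0.493   0.505  -0.4908  0.511 ] F [-0.32 -0.62 -1.39] M [ 0.03 -0.06 -0.02] 0.22376539823725497
rot [-0.     -0.0004  0.    ] pos [ 0.0002 -0.0012 -0.0357]
```

Request:
play_rows:
  targets:
    - {"delta_pos":[0.0002,-0.0012,-0.008],"delta_rot":[0,0,0],"claw":10}
    - {"delta_pos":[0.0002,-0.0012,-0.016],"delta_rot":[0,0,0],"claw":10}
    - {"delta_pos":[0.0002,-0.0012,-0.022],"delta_rot":[0,0,0],"claw":10}
    - {"delta_pos":[0.0002,-0.0012,-0.028],"delta_rot":[0,0,0],"claw":10}
    - {"delta_pos":[0.0002,-0.0012,-0.032],"delta_rot":[0,0,0],"claw":10}
    - {"delta_pos":[0.0002,-0.0012,-0.0335],"delta_rot":[0,0,0],"claw":10}
    - {"delta_pos":[0.0002,-0.0012,-0.0335],"delta_rot":[0,0,0],"claw":10}

```text
time: 20.48
eef_pos: [0.5781, -0.2107, 0.0184]
tcp_rot: [0.493, 0.505, -0.491, 0.511]
contact_force: [-0.5, 0.6, -1.8]
opening: 0.224
```

Request:
play_rows:
  targets:
    - {"delta_pos":[0,0,-0.001],"delta_rot":[0,0,0],"claw":10}
    - {"delta_pos":[0,0,-0.001],"delta_rot":[0,0,0],"claw":10}

```text
time: 20.65
eef_pos: [0.5782, -0.2108, 0.0175]
tcp_rot: [0.493, 0.505, -0.491, 0.511]
contact_force: [-0.1, 0.3, -2.2]
opening: 0.22
```

Request:
play_rows:
  targets:
    - {"delta_pos":[0.0002,0,-0.001],"delta_rot":[0,0,0],"claw":10}
    - {"delta_pos":[0.0002,0,-0.001],"delta_rot":[0,0,0],"claw":10}

```text
time: 20.82
eef_pos: [0.5787, -0.211, 0.0168]
tcp_rot: [0.493, 0.505, -0.491, 0.511]
contact_force: [0.4, -0.1, -2.5]
opening: 0.226
```

Request:
play_rows:
  targets:
    - {"delta_pos":[0.0002,0,-0.0005],"delta_rot":[0,0,0],"claw":10}
    - {"delta_pos":[0.0002,0,-0.0005],"delta_rot":[0,0,0],"claw":10}

```text
time: 20.98
eef_pos: [0.5789, -0.211, 0.0167]
tcp_rot: [0.493, 0.505, -0.491, 0.511]
contact_force: [-1.0, 0.4, 0.5]
opening: 0.226
```

Seated: the V carries the weight now (Fz went from −2.2 to +0.5). Releasing.

Request:
play_rows:
  targets:
    - {"delta_pos":[0,0,0],"delta_rot":[0,0,0],"claw":22}
    - {"delta_pos":[0,0,0],"delta_rot":[0,0,0],"claw":26}
    - {"delta_pos":[0,0,0],"delta_rot":[0,0,0],"claw":32}
    - {"delta_pos":[0,0,0],"delta_rot":[0,0,0],"claw":45}
    - {"delta_pos":[0,0,0],"delta_rot":[0,0,0],"claw":45}
    - {"delta_pos":[0,0,0],"delta_rot":[0,0,0],"claw":45}

```text
time: 21.48
eef_pos: [0.579, -0.2111, 0.0168]
tcp_rot: [0.493, 0.505, -0.491, 0.511]
contact_force: [0.6, -0.1, -0.1]
opening: 0.53
```

Request:
play_rows:
  targets:
    - {"delta_pos":[0,0,0.01],"delta_rot":[0,0,0],"claw":45}
    - {"delta_pos":[0,0,0.03],"delta_rot":[0,0,0],"claw":45}
    - {"delta_pos":[0,0,0.06],"delta_rot":[0,0,0],"claw":45}
    - {"delta_pos":[0,0,0.1],"delta_rot":[0,0,0],"claw":45}
    - {"delta_pos":[0,0,0.14],"delta_rot":[0,0,0],"claw":45}
    - {"delta_pos":[0,0,0.16],"delta_rot":[0,0,0],"claw":45}
    - {"delta_pos":[0,0,0.16],"delta_rot":[0,0,0],"claw":45}
    - {"delta_pos":[0,0,0.16],"delta_rot":[0,0,0],"claw":45}

```text
time: 22.15
eef_pos: [0.58, -0.2117, 0.1798]
tcp_rot: [0.493, 0.503, -0.49, 0.513]
contact_force: [-0.5, 0.4, -0.3]
opening: 0.526
```

```bash
python3 - <<'E'
from gz import *
st()
a,c=snap('wrist','w9.png'); print(proj(c,[.5777,-.2108,.04]))
b,_=snap('top','t9.png'); t0,_=load('top0.png')
d=cv2.absdiff(cv2.GaussianBlur(b,(3,3),0),cv2.GaussianBlur(t0,(3,3),0)).max(2)
cv2.imwrite('pics/v9.png',np.hstack([cv2.resize(a,(400,300)),cv2.resize(b,(400,300))]))
n,_,S,C=cv2.connectedComponentsWithStats((d>40).astype(np.uint8)); print([(s[:5].tolist()) for s in S[1:] if s[4]>15])
E
```

```text
22.15 [ 0.58   -0.2117  0.1798] [ 0.4933  0.5034 -0.4904  0.5126] F [-0.47  0.4  -0.3 ] M [0.01 0.05 0.  ] 0.5258823187349745
[245.57155795 182.48144909]
[[191, 81, 230, 303, 26379], [2, 106, 16, 9, 88], [26, 132, 175, 244, 10677], [314, 178, 7, 6, 28], [342, 178, 6, 5, 21], [0, 196, 10, 26, 155], [260, 241, 18, 9, 136], [232, 276, 7, 4, 20], [104, 361, 76, 23, 999], [0, 369, 10, 10, 41], [183, 376, 15, 8, 71]]
```

View pics/v9.png

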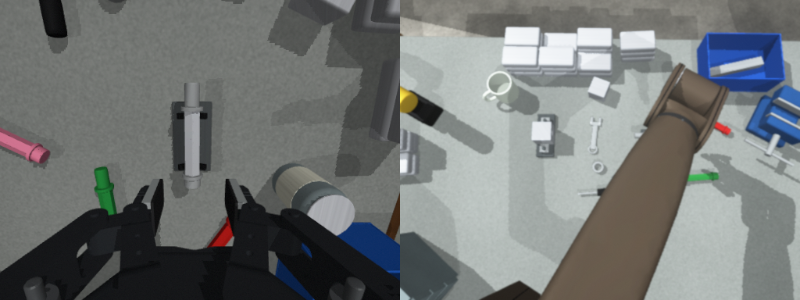

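The gauge lies in its rest (wrist view, about (192,135)), the gripper is clear, and the other things are where they were. Handing in.

```bash
python3 -c "
from plant import ctrl
print(ctrl.sign_off())"
```

```text
the job is handed in; nothing more can be done
None
```

The bore check is done and handed in at about 22 s of the 72 s allowed. The go end went fully home, the no-go end was refused, and the gauge is back in its rest.

- **First grip missed:** the fingers closed only on the handle's top ridge. Both the picture and the 10 mm opening showed the fingertips about 30 mm higher than the stated 25 mm overhang implied. I reopened, lowered by what the camera showed, and gripped properly at 19 mm.
- **Go end:** it entered the −y face with no resistance and slid 30 mm. The collar stopped at the expected depth with 4 to 7 N, flush with the face in the picture. I then drew it out.
- **No-go end:** I carried the gauge over the block and pressed on the +y face, centred on the bore axis found with the go end. It held at 6.4 to 8.1 N for about 2 s with no advance. The arm gave up to about 0.5° of tilt under the push, which I partly corrected during the hold.
- **Forces:** the highest reading along the gauge at the end of any move was about 8 N.
- **Return:** the rest took the gauge's weight before I released it. The last pictures show it in both V supports and the gripper clear. The visible bystanders look undisturbed; the arm hid part of the bench in the last top view.

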